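# Load a grinding jar into the pigment mill and clamp it

### The job

Load the white grinding jar into the blue pigment mill: set it upright in the steel cup and turn it under light pressure until its slotted foot drops over the driving bar and you feel it sitting fully down. Only then swing the hinged clamp bar over it and press the black grip down until the catch snaps and holds. Be gentle, since the porcelain foot chips if it is forced onto the driving bar, and do not disturb the pigment pots, the tea glass or the terracotta cup.

Things in the scene. Friction and masses are not known exactly. Their poses are not given: they have to be found in the camera images.
- jar: Closed white grinding jar, one rigid piece, about 0.35 kg, 72 mm high; lowest 22 mm are 59 mm across, porcelain body above 56 mm with a blue band. Origin: centre of the foot's underside, z up. Two crossed slots, 10.5 mm wide, 8.5 mm deep, run right across under the foot along the jar's x and y, so it repeats every quarter turn. More than about 60 N between jar and mill chips it.
- jar_cap (a point): On the jar's axis, 52 mm above its foot: the height to grip it, across the ribbed steel cap and the body (57 mm across; the cap spans 50 to 65 mm above the foot, its top is at 72 mm). Same axes as the jar.
- mill: Blue pigment mill fixed to the table. Origin on the cup's axis at table height; z up, x towards the clamp hinge, -x towards the catch. Housing with a grey deck 36 mm high, x from -90 to +115 mm, y from -115 to +60 mm. A hinge bracket (x 74 to 100 mm, 146 mm high) and a catch (x -61 to -92 mm, 130 mm high) rise beside the cup.
- cup_floor (a point): Centre of the steel cup's floor, 40 mm above the table, axes as the mill. Cup: 62 mm inner, 72 mm outer diameter, walls 22 mm high. A fully seated jar has its origin here. A jar riding on the driving bar stands 6.5 mm higher.
- bar_top (a point): Middle of the driving bar's top, 6.5 mm above the cup floor; axes as the mill, not as the bar. The steel bar, 30 mm long, 7.5 mm wide, flat on top with 1 mm bevels, lies across the cup floor at an angle that differs every time (0.2 to 1.37 rad from the mill's x towards its y) and is not measured. It does not turn. A centred jar with a slot within about 5 degrees of it drops onto the floor.
- clamp_hinge (a point): Middle of the clamp's hinge axis, fixed on the mill: 85 mm from the cup's axis along the mill's x, 133 mm above the table. Axes as the mill; the hinge axis runs along y.
- clamp (a joint): Clamp angle, rad: 0 = shut (bar level over the jar, towards the mill's -x), 1.57 upright, 1.85 to 2.05 at the start (leaning back from the cup). The hinge is stiff: the bar stays where left, 1 to 3 N at its end swings it. The spring catch is met at about 0.1 rad; 5 to 15 N on the grip press it through; below 0.03 it has snapped; hard stop at 0. Over an unseated jar it cannot latch.
- clamp_grip (a point): Top of the black grip at the clamp bar's free end, 165 mm from the hinge axis, 9 mm above the bar's middle line; moves with the bar. Grip 22 mm wide, 15 mm thick, from 140 to 180 mm from the hinge; bar 18 mm wide, 9 mm thick. A sprung rubber pad 20 mm across sits under the bar 85 mm from the hinge and gives up to 6 mm.
- pot_a: Blue pigment pot with white cap, 42 mm across, 53 mm high, origin at the centre of its underside. Bystander.
- pot_c: Yellow pigment pot with blue cap, 49 mm across, 62 mm high, origin at the centre of its underside. Bystander.
- tea_glass: Tea glass, 68 mm across, 91 mm high, origin at the centre of its underside. Bystander.
- cup_terracotta: Small terracotta cup, 65 mm across, 50 mm high, origin at the centre of its underside. Bystander.

How it is judged:
By the outcome, as a careful person would: the job done as asked, in the order asked, and still so for the second after the job is handed in, with the robot touching nothing.
It also fails if it takes over 72 s, if anything falls off the work surface, if the arm or the gripper's body presses on something with over 40 N, if the wrist force passes 120 N, or if a joint passes its speed limit or range.

### The arm

A 7-joint arm with a two-finger parallel gripper is mounted at the origin on a cart in front of the work surface, level with it; the furniture and walls round the work are solid. World frame = base frame: x ahead of the robot, y to its left, z up, the work surface at z = 0. Lengths are in m, angles in rad, forces in N, time in s.
With the tool pointing down it reaches from about 0.35 to 0.9 m from the base axis. Payload 8.1 kg.
Tool frame: the origin (TCP) lies between the finger pads; the fingertips stand 22 mm ahead of it and the grasp point (between the pads) lies 3 mm ahead of it; z points along the fingers, x is the direction in which the jaws open and shut, and the axes are right-handed (so a half turn about z gives the same grasp; the last joint's range is limited). The gripper opens to 92 mm and grips with 3 to 60 N. Pads are 19 mm wide; open, the fingers measure 130 mm over their backs; the gripper's body (75 mm by 190 mm) begins 47 mm behind the grasp point.
Start: joints at [1.139, 0.434, 0.025, 1.573, -0.012, 1.134, -0.075], TCP at [0.202, -0.592, 0.215] pointing down, gripper open.
Joint ranges: [-2.62, 2.62], [-0.44, 2.09], [-1.27, 1.32], [0.08, 2.57], [-1.32, 4.46], [0.12, 2], [-2.74, 2.74]. Speed limits (rad/s): [2.22, 2.22, 3.01, 3.01, 3.14, 3.14, 3.14].

### API

Orientations are given as a rotation vector (axis times angle).
In Python, from cell import arm, vision, order gives the robot as it stands.
- The arm moves only by the tool apply_moves, never from a script. Its argument "commands" is a list of rows, each a list of 6 numbers: the shift along the tool's x, y, z in cm, then the turn, a rotation vector about the tool's x, y, z in rad. A call has 1 to 5 rows; each row shifts and turns the commanded pose from where the row before left it, along the tool's axes as they then stand; what a row does not reach is not made up. A row lasts 1/10 s, in which the tool goes at most 50 mm and 8.59 degrees, less where a joint would pass 70% of its speed; a pose out of reach is approached as far as the arm can. A call with a gripper value outside its range is refused whole. "claw" is the closure, from -1 (fully open) to 1 (shut), so that 0 is half open, set as the call begins (left out, the last holds). The fingers move at their own pace and stop on an object; "newtons" is the grip in N (left out, the last holds). Time passes only in rows, so rows that do not move let the fingers close. It gives the time, the measured TCP pose, the force and the opening at its end, in the units of the state.
- arm.observe(): the state, without advancing time (a new reading comes with each control period).
- vision.get_image(name): name is "side" or "top"; returns (picture, depth): 480x640x3 uint8, red, green, blue; 480x640 float32, m along the optical axis (not along the pixel's ray), 0 where there is no reading.
- vision.get_calibration(name): a dict with "K" (3x3 intrinsics, pixels), "R" (3x3) and "t" (3): a world point X has camera coordinates R X + t. Camera axes: x right, y down, z forward; pixel columns grow to the right and rows downward; lengths in m; the calibration is good to about 2 mm. A picture is of the moment at which its call begins. get_calibration takes no time and is no camera call.
- order.sign_off(): hands the job in, once; it reports no verdict.
The state is a dict: "clock": time; "joints": joint angles; "dq": joint speeds; "joint_efforts": joint torques, N m; "position": TCP position; "ee_rot": TCP orientation; "force": force on the tool from outside, world axes, zero at the start; "ft_torque": the same for the moment, N m; "width": opening from 0.0 (shut) to 1.0 (fully open).
Only numpy, scipy, OpenCV 4.12 (cv2) and the standard library are available. Lean on these libraries where they do the work, as an engineer would, in place of code of your own. Each camera call takes 0.05 s, during which the arm holds its last target.

## Working session

There is one attempt and no reset: what is moved stays moved. The work goes in short steps, Python scripts to look and compute and a tool call to move; the robot and the scene stay as the last step left them, time stands still between calls to the robot, and variables do not carry over. Pictures are saved under pics/ and viewed, and the job is handed in when it is done.

Besides the shell and the picture viewer there is one more tool, called after "Emit:" as a command line: name --pt "numbers of a row" for each row, then --argument value for the rest. apply_moves: Moves the arm, as the interface text tells. Its arguments: {"type":"object","properties":{"commands":{"type":"array","items":{"type":"array","items":{"type":"number"}}},"claw":{"type":"number"},"newtons":{"type":"number"}},"required":["commands"]}

```bash
ls; mkdir -p pics; python3 - <<'E'
from cell import arm, vision
import cv2,numpy as np
print(arm.observe())
for n in("side","top"):
    p,d=vision.get_image(n); cv2.imwrite(f"pics/{n}0.png",p[:,:,::-1]); np.savez(f"{n}0.npz",p=p,d=d)
    c=vision.get_calibration(n); print(n,c, -c["R"].T@c["t"])
E
```

```text
pics
{'clock': 0.0, 'joints': array([ 1.13940927,  0.43520991,  0.02499705,  1.57409929, -0.0116092 ,
        1.13400445, -0.07512344]), 'dq': array([ 0.00074759,  0.00083062, -0.00063918, -0.00047684, -0.00020433,
       -0.00152456,  0.00185878]), 'joint_efforts': array([-2.42696042e-04, -6.67845154e+01,  9.85038690e-01, -3.14462793e+01,
       -6.04960928e-02,  4.31416591e-02,  1.31111642e-04]), 'position': array([ 0.20157047, -0.59103896,  0.21395254]), 'ee_rot': array([-2.55428316e+00,  1.82763232e+00,  2.13609154e-03]), 'force': array([-0.16690009,  0.79178314, -1.25801874]), 'ft_torque': array([-0.00559201,  0.00343877, -0.00635911]), 'width': 1.0012674630097542}
side {'K': array([[437.77983023,   0.        , 321.81401693],
       [  0.        , 437.77983023, 238.06493197],
       [  0.        ,   0.        ,   1.        ]]), 'R': array([[ 9.95703413e-01, -9.25956259e-02,  8.73828969e-04],
       [-5.72486888e-02, -6.22971434e-01, -7.80146896e-01],
       [ 7.27825606e-02,  7.76744902e-01, -6.25595761e-01]]), 't': array([-0.61538329,  0.08696676,  1.16054618])} [ 0.53325045 -0.90425232  0.79441736]
top {'K': array([[591.95931904,   0.        , 318.02710105],
       [  0.        , 591.95931904, 237.69389206],
       [  0.        ,   0.        ,   1.        ]]), 'R': array([[-0.00983787, -0.99990465, -0.00969016],
       [-0.98105962,  0.01152636, -0.1933628 ],
       [ 0.19345606,  0.00760435, -0.98107947]]), 't': array([-0.04075276,  0.60922649,  1.46215541])} [ 0.31442376 -0.05888978  1.5518975 ]
```

View pics/side0.png

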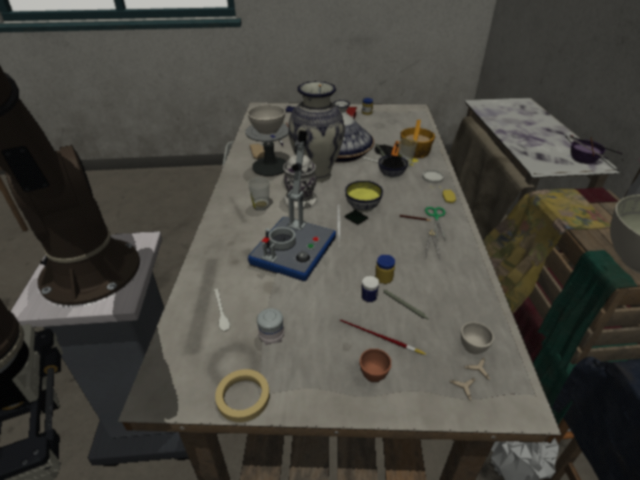

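View pics/top0.png

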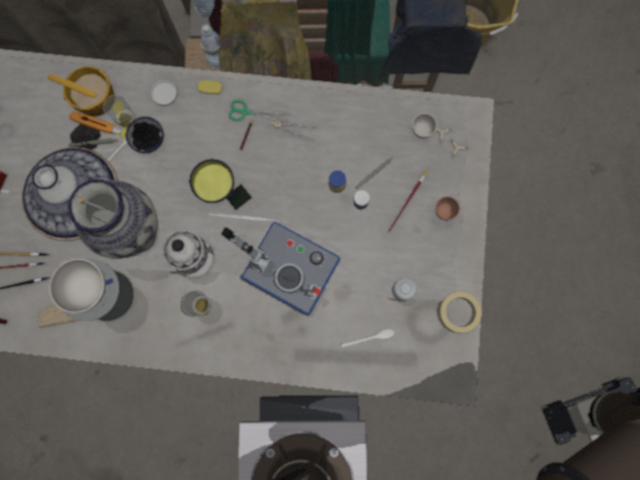

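The side view shows the mill at (293,247), the jar at (270,325), the terracotta cup at (375,365) and the pots at (370,288) and (386,268). In the top view the mill cup is at (289,277), the hinge towards (258,258), the catch towards (315,291), and the jar at (404,289). Next I'll crop in and measure.

```bash
cat > h.py <<'E'
import numpy as np,cv2
from cell import arm,vision
cal={n:vision.get_calibration(n) for n in("side","top")}
def ray(n,u,v):
    c=cal[n]; d=c["R"].T@np.linalg.inv(c["K"])@np.array([u,v,1.]); return -c["R"].T@c["t"],d
def plane(n,u,v,z):
    o,d=ray(n,u,v); return o+d*(z-o[2])/d[2]
def proj(n,X):
    c=cal[n]; q=c["K"]@(c["R"]@np.asarray(X,float)+c["t"]); return q[:2]/q[2]
def cloud(n,d):
    c=cal[n]; v,u=np.mgrid[:480,:640]; P=np.stack([u,v,np.ones_like(u)],-1)@np.linalg.inv(c["K"]).T*d[...,None]
    return (P-c["t"])@c["R"]
def crop(p,x0,y0,x1,y1,f,name):
    cv2.imwrite(name,cv2.resize(p[y0:y1,x0:x1,::-1],None,fx=f,fy=f,interpolation=cv2.INTER_CUBIC))
E
python3 - <<'E'
from h import *
t=np.load("top0.npz");s=np.load("side0.npz")
crop(t["p"],210,215,350,320,5,"pics/tm.png")
crop(s["p"],230,150,350,285,4.4,"pics/sm.png")
crop(t["p"],370,250,490,340,5,"pics/tj.png")
C=cloud("top",t["d"])
# deck height points, jar top points
for (u,v) in [(404,289),(404,286),(289,277),(270,297),(320,262),(262,265),(316,290),(228,233),(240,240),(430,320)]: print(u,v,C[v,u].round(4), t["d"][v,u])
E
```

```text
404 289 [ 0.4731 -0.2615  0.0697] 1.4833192
404 286 [ 0.48   -0.261   0.0754] 1.4790713
289 277 [0.5101 0.0283 0.0424] 1.5194888
270 297 [ 0.4636  0.0808 -0.0021] 1.554485
320 262 [ 0.5482 -0.0516  0.0421] 1.5265074
262 265 [0.5425 0.0983 0.0394] 1.5292155
316 290 [ 0.4691 -0.0414  0.1062] 1.4484285
228 233 [0.5737 0.1452 0.3009] 1.2790446
240 240 [0.5694 0.1273 0.2426] 1.335271
430 320 [ 0.3994 -0.3358 -0.0024] 1.5392404
```

View pics/tm.png

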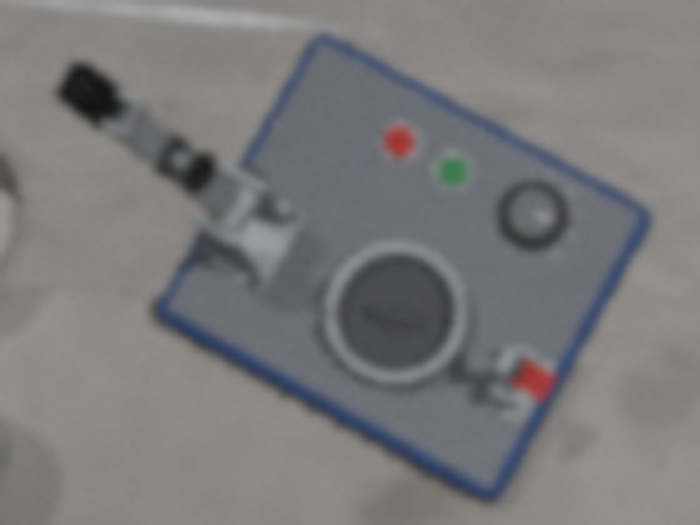

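View pics/sm.png

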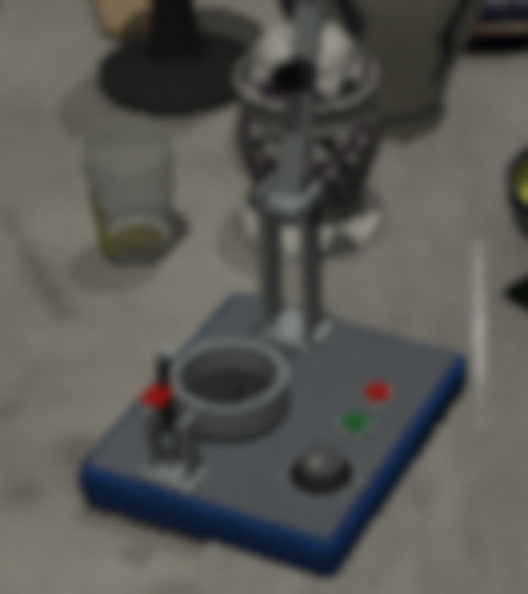

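View pics/tj.png

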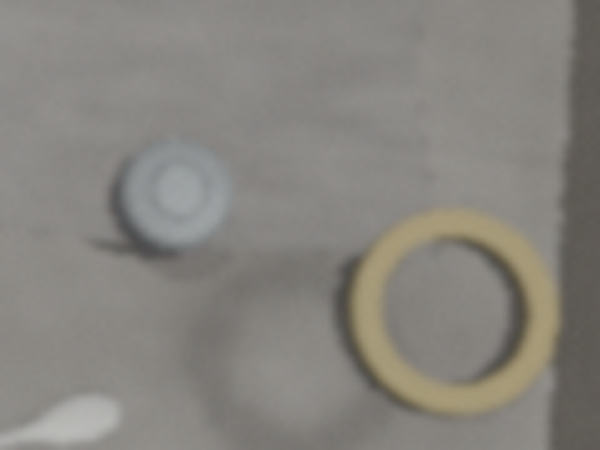

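```bash
python3 - <<'E'
from h import *
t=np.load("top0.npz");s=np.load("side0.npz")
p=t["p"]; hsv=cv2.cvtColor(p,cv2.COLOR_RGB2HSV)
m=((hsv[...,0]>100)&(hsv[...,0]<125)&(hsv[...,1]>120)).astype(np.uint8)
m[:215]=0;m[320:]=0;m[:,:210]=0;m[:,350:]=0
pts=np.argwhere(m)[:,::-1].astype(np.float32)
W=np.array([plane("top",u,v,0.034)[:2] for u,v in pts]).astype(np.float32)*1000
r=cv2.minAreaRect(W);b=cv2.boxPoints(r);print("blue rect",r,b.round(1).tolist())
for (u,v) in [(322,38),(650,215),(492,497),(158,312)]:
    print("corner",plane("top",210+u/5-.4,215+v/5-.4,0.036).round(4))
# cup rim
C=cloud("top",t["d"])
for nm,lo,hi,c,rad in [("rim",0.057,0.068,(0.505,0.025),0.05),("jartop",0.06,0.08,(0.475,-0.263),0.05)]:
    M=(C[...,2]>lo)&(C[...,2]<hi)&(np.hypot(C[...,0]-c[0],C[...,1]-c[1])<rad)
    Q=C[M]; print(nm,M.sum(),Q.mean(0).round(4),Q.min(0).round(4),Q.max(0).round(4))
# jar mask via depth top
f=210
L=cv2.resize(p[260:295,270:308],None,fx=14,fy=14,interpolation=cv2.INTER_CUBIC)[:,:,::-1].astype(float)
L=np.clip((L-40)*2.5,0,255).astype(np.uint8);cv2.imwrite("pics/bar.png",L)
ps=s["p"][222:258,262:302]
L=cv2.resize(ps,None,fx=14,fy=14,interpolation=cv2.INTER_CUBIC)[:,:,::-1].astype(float)
cv2.imwrite("pics/bars.png",np.clip((L-20)*2.5,0,255).astype(np.uint8))
np.set_printoptions(linewidth=200)
print((C[268:287,279:300,2]*1000).astype(int))
E
```

```text
blue rect ((460.893310546875, 45.88191223144531), (202.38465881347656, 70.31790161132812), 83.50144958496094) [[414.5, -50.70000076293945], [484.3999938964844, -58.599998474121094], [507.29998779296875, 142.39999389648438], [437.3999938964844, 150.39999389648438]]
corner [0.6562 0.0681 0.036 ]
corner [ 0.5601 -0.1025  0.036 ]
corner [ 0.4156 -0.0197  0.036 ]
corner [0.5123 0.1521 0.036 ]
rim 158 [0.5071 0.0264 0.062 ] [ 0.4725 -0.0084  0.0571] [0.5437 0.0625 0.0678]
jartop 398 [ 0.4756 -0.2655  0.0693] [ 0.4481 -0.2931  0.0601] [ 0.504  -0.2377  0.0782]
[[  60   64   52   44   41   40   41   37   39   34   35   39   37   36   41   38   42   34   44   63   56]
 [  65   54   44   38   42   47   39   35   38   36   43   48   42   42   42   41   35   41   44   44   62]
 [  58   52   36   37   42   42   39   40   37   39   40   41   36   44   41   41   42   47   41   44   47]
 [  51   43   37   41   46   42   38   41   40   41   40   42   42   40   48   41   37   36   38   38   41]
 [  39   37   40   43   40   38   43   38   42   38   40   41   39   40   43   44   37   41   37   47   42]

[... 812 characters left out ...]
   44   39   36   47   47   39   45   32   42   43]
 [  43   47   42   44   37   37   39   38   40   38   48   50   38   39   39   40   41   40   44   42   48]
 [  38   37   39   38   38   35   41   39   39   39   43   40   40   42   33   45   40   36   43   40   35]
 [  37   45   37   38   40   39   38   40   36   40   38   44   36   38   40   36   46   38   36   41   37]
 [  55   39   33   40   39   39   42   32   39   52   41   41   38   39   36   39   41   40   39   47   60]
 [  61   63   46   42   46   34   44   38   48   36   38   36   41   47   37   41   41   36   35   60   61]
 [  63   65   60   43   47   36   46   39   40   41   38   45   39   40   46   34   44   38   63   62   61]]
```

View pics/bar.png

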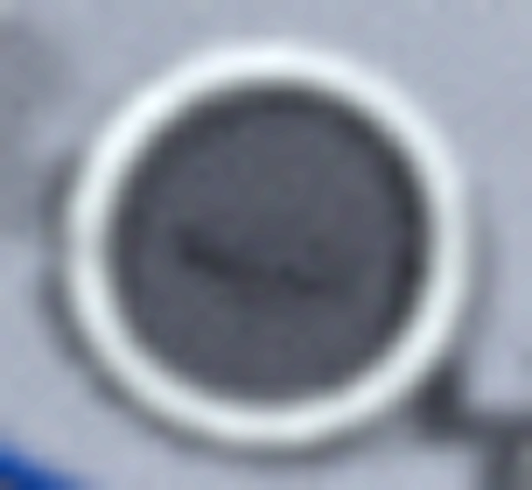

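View pics/bars.png

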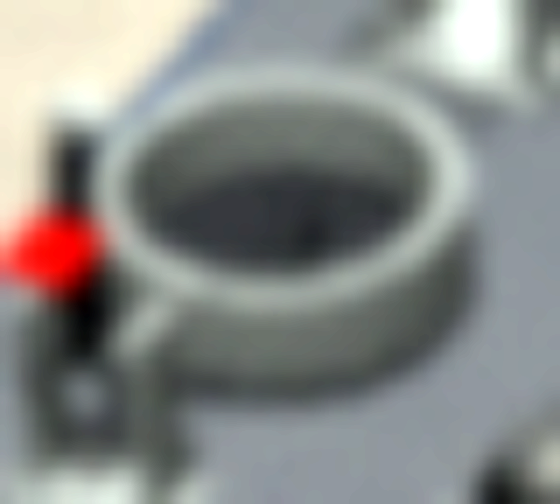

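```bash
python3 - <<'E'
from h import *
t=np.load("top0.npz");s=np.load("side0.npz")
print("rim centre",plane("top",288.5,276.96,0.062))
ps=s["p"][300:350,245:297]
L=cv2.resize(ps,None,fx=12,fy=12,interpolation=cv2.INTER_CUBIC)[:,:,::-1].astype(float)
cv2.imwrite("pics/jars.png",np.clip((L-20)*1.6,0,255).astype(np.uint8))
# jar: side mask
ps=t["p"][270:310,383:425]
L=cv2.resize(ps,None,fx=12,fy=12,interpolation=cv2.INTER_CUBIC)[:,:,::-1].astype(float)
cv2.imwrite("pics/jart.png",np.clip((L-40)*1.6,0,255).astype(np.uint8))
# bystanders
for n,u,v,z in [("pot_a",361,199,.053),("pot_c",338,180,.062),("tea",199,301,.09),("terr",447,208,.05),("vase",190,250,.1)]: print(n,plane("top",u,v,z).round(3))
C=cloud("top",t["d"])
M=(C[...,2]>0.19)&(C[...,1]>0.05)&(C[...,1]<0.2)&(C[...,0]>0.5)&(C[...,0]<.65)
Q=C[M];print("clamp pts",len(Q),Q.min(0),Q.max(0),Q[Q[:,2]>np.percentile(Q[:,2],80)].mean(0))
E
```

```text
rim centre [0.50769918 0.02846306 0.062     ]
pot_a [ 0.712 -0.161  0.053]
pot_c [ 0.761 -0.101  0.062]
tea [0.447 0.248 0.09 ]
terr [ 0.686 -0.384  0.05 ]
vase [0.573 0.272 0.1  ]
clamp pts 333 [0.54455953 0.10008805 0.19001334] [0.58751046 0.16078425 0.3098533 ] [0.57771946 0.14986837 0.30160603]
```

View pics/jars.png

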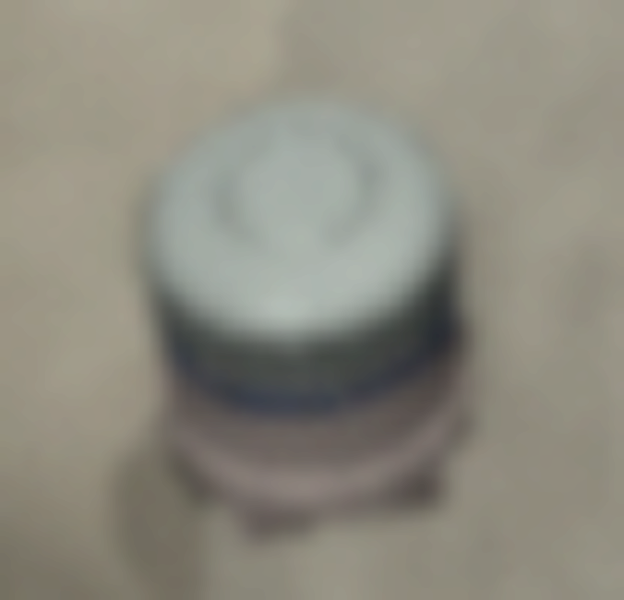

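View pics/jart.png

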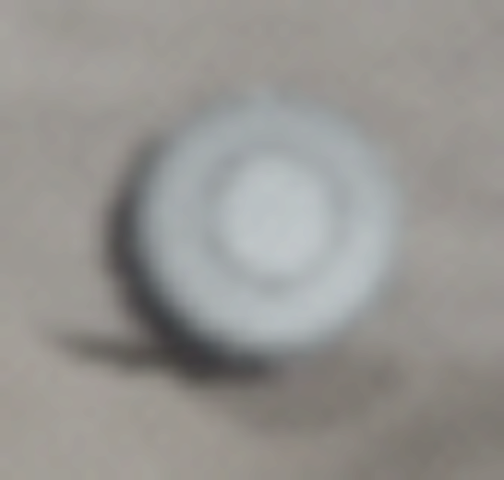

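```bash
cat >> h.py <<'E'
from scipy.spatial.transform import Rotation as Rn
def go(X,yawdeg):
    s=arm.observe(); R=Rn.from_rotvec(s["ee_rot"]).as_matrix()
    y=np.deg2rad(yawdeg); T=np.array([[np.cos(y),np.sin(y),0],[np.sin(y),-np.cos(y),0],[0,0,-1.]])
    d=R.T@(np.asarray(X)-s["position"]); rv=Rn.from_matrix(R.T@T).as_rotvec()
    print("t",round(s["clock"],2),"pos",s["position"].round(4),"yaw",np.degrees(np.arctan2(R[1,0],R[0,0])).round(2),"tilt",R[:2,2].round(4),"F",s["force"].round(1),"M",s["ft_torque"].round(2),"w",round(s["width"]*92,1),"j7",s["joints"][6].round(2))
    print(" shift cm",(d*100).round(2),"turn",rv.round(3))
E
python3 - <<'E'
from h import *
J=plane("top",404.8,288.3,0.067);print(J, plane("side",245+305/12-.5,300+215/12-.5,0.069))
go([J[0],J[1],0.17],-57)
E
```

```text
[ 0.47516237 -0.26397809  0.067     ] [ 0.48064228 -0.2661243   0.069     ]
t 0.1 pos [ 0.2016 -0.5911  0.214 ] yaw -71.16 tilt [-0.0006  0.0013] F [-0.4  0.9 -0.2] M [ 0.02  0.06 -0.03] w 91.9 j7 -0.08
 shift cm [-22.12 -36.45   4.43] turn [-0.     0.001 -0.247]
```

Emit:
apply_moves --pt "-2.2 -3.65 0.4 0 0 0" --pt "-2.2 -3.65 0.4 0 0 0" --pt "-2.2 -3.65 0.4 0 0 0" --pt "-2.2 -3.65 0.4 0 0 0" --pt "-2.2 -3.65 0.4 0 0 0" --claw -1

```text
clock: 0.6
position: [0.3397, -0.4269, 0.1943]
ee_rot: [-2.555, 1.828, 0.001]
force: [1.1, -0.4, 0.0]
width: 0.998
```

Emit:
apply_moves --pt "-2.2 -3.6 0.4 0 0 0" --pt "-2.2 -3.6 0.4 0 0 0" --pt "-2.2 -3.6 0.4 0 0 0" --pt "-2.2 -3.6 0.4 0 0 0" --pt "-2.2 -3.6 0.4 0 0 0"

```text
clock: 1.1
position: [0.4745, -0.2648, 0.1744]
ee_rot: [2.555, -1.828, -0.001]
force: [1.2, -1.0, 0.2]
width: 1.001
```

Emit:
apply_moves --pt "0 0 0 0 0 -0.125" --pt "0 0 0 0 0 -0.12" --pt "0 0 0 0 0 0"

```text
clock: 1.4
position: [0.4737, -0.2659, 0.1743]
ee_rot: [-2.761, 1.498, 0.001]
force: [-0.1, -0.3, -0.2]
width: 0.999
```

```bash
python3 - <<'E'
from h import *
go([.4765,-.265,0.06],-57)
E
```

```text
t 1.4 pos [ 0.4737 -0.2659  0.1743] yaw -56.97 tilt [-0.0008  0.0004] F [-0.1 -0.3 -0.2] M [-0.02  0.03 -0.01] w 91.9 j7 -0.66
 shift cm [ 0.09 -0.28 11.43] turn [0.    0.001 0.   ]
```

Emit:
apply_moves --pt "0.1 -0.3 1 0 0 0.14" --pt "0 0 1 0 0 0.14" --pt "0 0 1 0 0 0.14" --pt "0 0 1 0 0 0.14" --pt "0 0 1 0 0 0.14"

```text
clock: 1.9
position: [0.4765, -0.2659, 0.1242]
ee_rot: [2.064, -2.368, -0.0]
force: [0.5, 0.2, -0.2]
width: 0.995
```

Emit:
apply_moves --pt "0 0 0 0 0 0.14" --pt "0 0 0 0 0 0.14" --pt "0 0 0 0 0 0.14" --pt "0 0 0 0 0 0.14" --pt "0 0 0 0 0 0.14"

```text
clock: 2.4
position: [0.4766, -0.2659, 0.1247]
ee_rot: [1.127, -2.932, -0.0]
force: [-0.1, 0.2, -0.4]
width: 1.001
```

Emit:
apply_moves --pt "0 0 0 0 0 0.14" --pt "0 0 0 0 0 0.03" --pt "0 0 0 0 0 0"

```text
clock: 2.7
position: [0.4768, -0.2656, 0.1247]
ee_rot: [0.89, -3.013, 0.0]
force: [0.2, 0.4, 0.0]
width: 1.003
```

```bash
python3 - <<'E'
from h import *
go([.4765,-.265,0.059],-147)
t,d=vision.get_image("top");s,d=vision.get_image("side")
crop(t,350,230,460,340,5,"pics/a1.png");crop(s,200,240,340,360,5,"pics/a2.png")
E
```

```text
t 2.7 pos [ 0.4768 -0.2656  0.1247] yaw -147.08 tilt [-0.0002 -0.0002] F [0.2 0.4 0. ] M [0.07 0.04 0.02] w 92.2 j7 -2.06
 shift cm [-0.01  0.07  6.57] turn [-0.    -0.    -0.001]
```

View pics/a2.png

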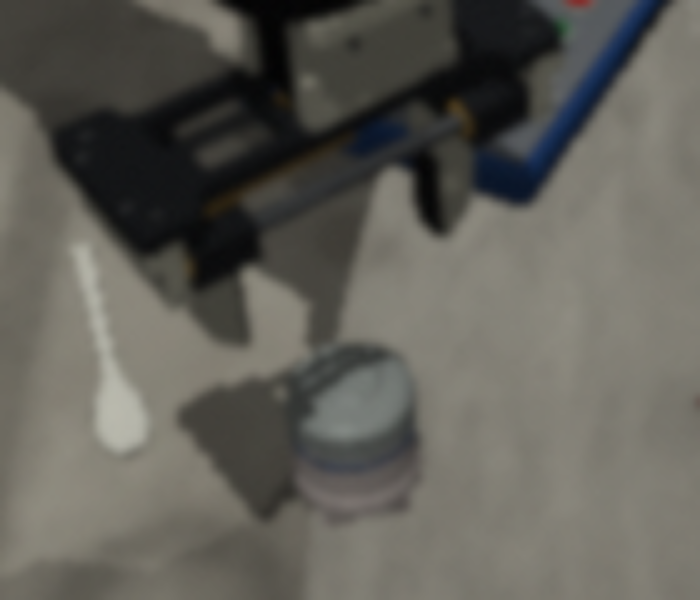

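The gripper is above the jar (355,430), with its long body along the jaw direction. I'm descending to make a centring grip.

Emit:
apply_moves --pt "0 0.05 2.2 0 0 0" --pt "0 0 2.2 0 0 0" --pt "0 0 2.1 0 0 0" --pt "0 0 0 0 0 0"

```text
clock: 3.2
position: [0.4748, -0.2643, 0.0575]
ee_rot: [0.891, -3.009, -0.005]
force: [-0.0, 0.3, 0.0]
width: 1.002
```

Emit:
apply_moves --pt "0 0 0 0 0 0" --pt "0 0 0 0 0 0" --pt "0 0 0 0 0 0" --pt "0 0 0 0 0 0" --pt "0 0 0 0 0 0" --claw 1 --newtons 4

```text
clock: 3.7
position: [0.477, -0.2652, 0.0603]
ee_rot: [-0.89, 3.012, -0.001]
force: [0.2, -0.7, -0.2]
width: 0.615
```

```bash
python3 - <<'E'
from h import *
go([.4765,-.265,0.059],-147)
E
```

```text
t 3.7 pos [ 0.477  -0.2652  0.0603] yaw -147.08 tilt [ 0.0009 -0.0004] F [ 0.2 -0.7 -0.2] M [0.05 0.03 0.02] w 56.5 j7 -2.04
 shift cm [0.03 0.04 0.13] turn [-0.001  0.001 -0.001]
```

Emit:
apply_moves --pt "0 0 0 0 0 0" --pt "0 0 0 0 0 0" --pt "0 0 0 0 0 0" --pt "0 0 0 0 0 0" --claw -0.6

```text
clock: 4.1
position: [0.4766, -0.2651, 0.0597]
ee_rot: [0.89, -3.013, -0.0]
force: [0.2, 0.0, 0.3]
width: 0.797
```

Emit:
apply_moves --pt "0 0 0 0 0 -0.14" --pt "0 0 0 0 0 -0.14" --pt "0 0 0 0 0 -0.14" --pt "0 0 0 0 0 -0.14" --pt "0 0 0 0 0 -0.14"

```text
clock: 4.6
position: [0.4766, -0.2652, 0.0597]
ee_rot: [1.876, -2.52, 0.0]
force: [-0.5, -0.7, -0.1]
width: 0.798
```

Emit:
apply_moves --pt "0 0 0 0 0 -0.14" --pt "0 0 0 0 0 -0.14" --pt "0 0 0 0 0 -0.14" --pt "0 0 0 0 0 -0.14" --pt "0 0 0 0 0 -0.14"

```text
clock: 5.1
position: [0.4766, -0.2652, 0.0597]
ee_rot: [2.626, -1.723, 0.0]
force: [-0.5, -1.2, -0.6]
width: 0.797
```

Emit:
apply_moves --pt "0 0 0 0 0 -0.14" --pt "0 0 0 0 0 -0.03" --pt "0 0 0 0 0 0"

```text
clock: 5.4
position: [0.4765, -0.2653, 0.0596]
ee_rot: [-2.757, 1.506, 0.0]
force: [-0.9, 0.1, -0.5]
width: 0.8
```

Emit:
apply_moves --pt "0 0 0 0 0 0" --pt "0 0 0 0 0 0" --pt "0 0 0 0 0 0" --pt "0 0 0 0 0 0" --pt "0 0 0 0 0 0" --claw 1 --newtons 20

```text
clock: 5.9
position: [0.4767, -0.2651, 0.0597]
ee_rot: [2.759, -1.502, 0.0]
force: [-0.5, -0.6, -0.1]
width: 0.412
```

```bash
python3 - <<'E'
from h import *
go([.477,-.265,0.14],-57)
E
```

```text
t 5.9 pos [ 0.4767 -0.2651  0.0597] yaw -57.14 tilt [ 0.     -0.0001] F [-0.5 -0.6 -0.1] M [ 0.    0.03 -0.01] w 37.9 j7 -0.76
 shift cm [ 0.01 -0.03 -8.03] turn [ 0.    -0.    -0.002]
```

Opening is 38 mm, well below the 57 mm expected. I'm stopping to look.

```bash
python3 - <<'E'
from h import *
t,d=vision.get_image("top");s,d=vision.get_image("side")
crop(t,350,230,460,340,5,"pics/b1.png");crop(s,200,240,340,360,5,"pics/b2.png")
go([.477,-.265,0.14],-57)
E
```

```text
t 6.0 pos [ 0.4767 -0.2651  0.0597] yaw -57.14 tilt [ 0.     -0.0001] F [0.  0.4 1.1] M [-0.06 -0.03  0.  ] w 30.0 j7 -0.76
 shift cm [ 0.01 -0.03 -8.03] turn [ 0.    -0.    -0.002]
```

View pics/b2.png

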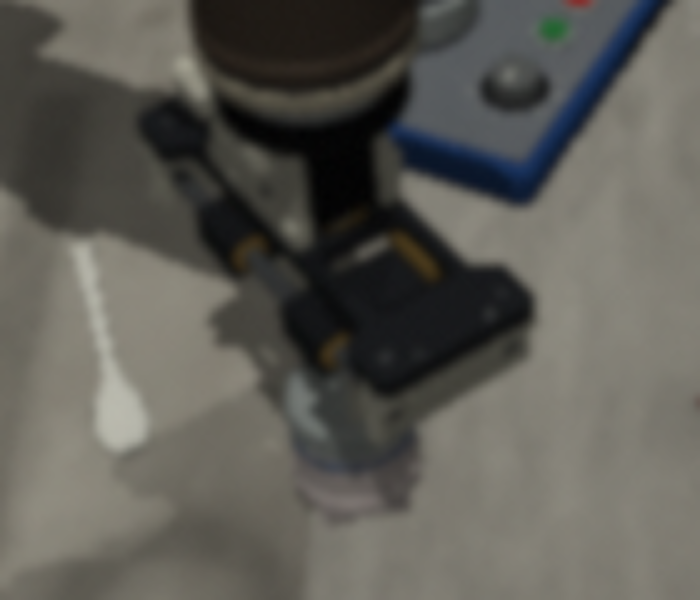

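View pics/b1.png

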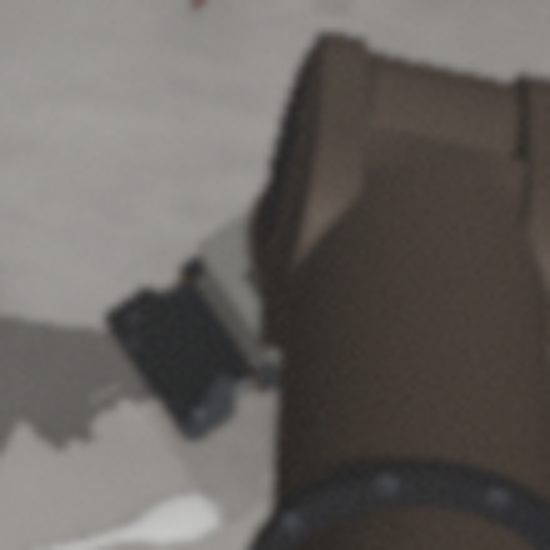

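```bash
python3 - <<'E'
from h import *
for z in (0,.036,.06,.072): print(z,proj("side",[.4767,-.2651,z]),proj("top",[.4767,-.2651,z]))
E
```

```text
0 [270.40210161 337.55109767] [401.77916562 290.5078054 ]
0.036 [269.21872026 327.15127643] [403.59291007 289.02113666]
0.06 [268.3986867  319.94463731] [404.84973111 287.99096036]
0.072 [267.9788909 316.2553775] [405.49312064 287.46359439]
```

```bash
python3 - <<'E'
from h import *
print(arm.observe()["width"])
s,d=vision.get_image("side")
L=cv2.resize(s[285:350,225:315],None,fx=8,fy=8,interpolation=cv2.INTER_CUBIC)[:,:,::-1].astype(float)
cv2.imwrite("pics/b3.png",np.clip((L-10)*1.8,0,255).astype(np.uint8))
print(arm.observe()["width"])
E
```

```text
0.325724962011765
0.28361363251491295
```

View pics/b3.png

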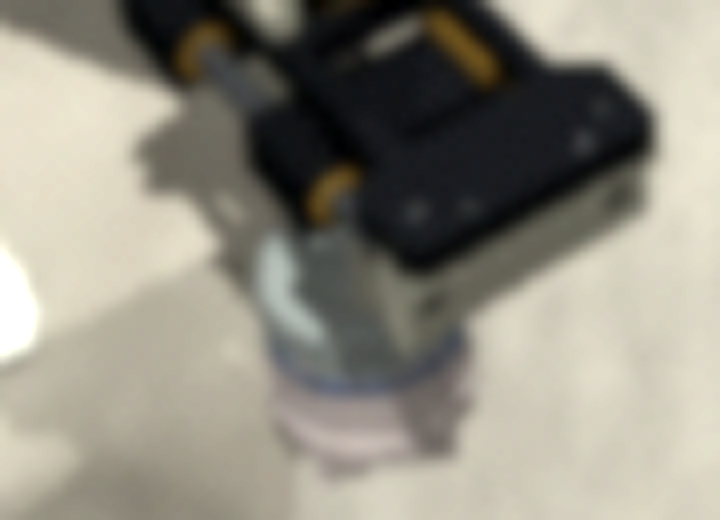

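```bash
python3 - <<'E'
from h import *
a=np.deg2rad(-147);x=np.array([np.cos(a),np.sin(a),0])
for s in(1,-1):
  for off in (46,65):
    X=np.array([.4768,-.2656,.1247-.022])+s*x*off/1000; u=proj("side",X); print("a2 tip",off,s,((u-[200,240])*5+2).round())
a=np.deg2rad(-57);x=np.array([np.cos(a),np.sin(a),0])
for s in(1,-1):
  for off in (13,32):
    for z in (.038,.103):
      X=np.array([.4767,-.2651,z])+s*x*off/1000; u=proj("side",X); print("b3",off,s,z,((u-[225,285])*8+4).round())
E
```

```text
a2 tip 46 1 [242. 387.]
a2 tip 65 1 [202. 409.]
a2 tip 46 -1 [426. 286.]
a2 tip 65 -1 [462. 267.]
b3 13 1 0.038 [383. 366.]
b3 13 1 0.103 [366. 205.]
b3 32 1 0.038 [422. 409.]
b3 32 1 0.103 [406. 248.]
b3 13 -1 0.038 [332. 308.]
b3 13 -1 0.103 [312. 147.]
b3 32 -1 0.038 [295. 267.]
b3 32 -1 0.103 [274. 106.]
```

View pics/a1.png

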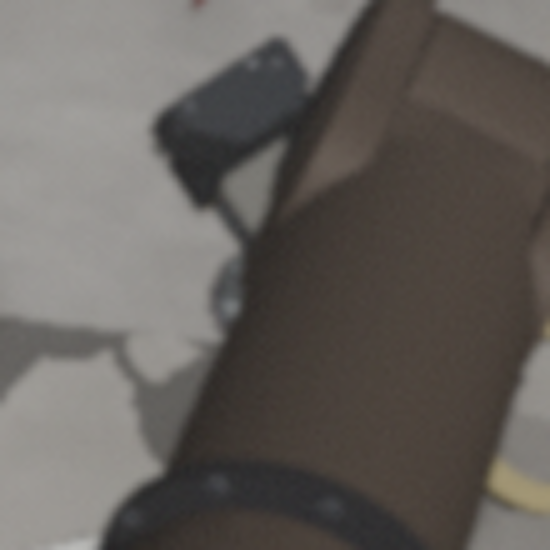

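```bash
python3 - <<'E'
from h import *
a=np.deg2rad(-147);x=np.array([np.cos(a),np.sin(a),0]);y=np.array([np.sin(a),-np.cos(a),0])
for z in (.17,.22):
  for k in (60,95):
   for l in (-37,0,37):
    X=np.array([.4768,-.2656,z])-x*k/1000+y*l/1000; print(z,k,l,((proj("top",X)-[350,230])*5+2).round(),((proj("side",X)-[200,240])*5+2).round())
E
python3 - <<'E'
import sys; sys.path.insert(0,'.')
from h import *
s=arm.observe();print(s["joints"].round(4),s["position"],s["ee_rot"])
E
```

```text
0.17 60 -37 [299. 117.] [498. 208.]
0.17 60 0 [235. 160.] [446. 159.]
0.17 60 37 [171. 203.] [396. 112.]
0.17 95 -37 [257.  57.] [567. 171.]
0.17 95 0 [193. 100.] [514. 124.]
0.17 95 37 [128. 142.] [463.  79.]
0.22 60 -37 [315.  99.] [494. 116.]
0.22 60 0 [248. 143.] [440.  68.]
0.22 60 37 [182. 188.] [389.  22.]
0.22 95 -37 [271.  36.] [565.  80.]
0.22 95 0 [204.  80.] [510.  33.]
0.22 95 37 [138. 125.] [458. -11.]
[ 0.5985  0.5051 -0.2574  1.9192  0.1839  0.7398 -0.7616] [ 0.47669092 -0.26510018  0.05974671] [ 2.75906630e+00 -1.50230086e+00  1.11335966e-04]
```

Emit:
apply_moves --pt "0 0 -1 0 0 0" --pt "0 0 -1 0 0 0" --pt "0 0 -1 0 0 0" --pt "0 0 -1 0 0 0" --pt "0 0 0 0 0 0" --claw -1

```text
clock: 6.55
position: [0.4778, -0.2656, 0.1017]
ee_rot: [-2.759, 1.502, -0.005]
force: [1.0, 0.3, -0.5]
width: 0.669
```

Emit:
apply_moves --pt "0 0 0 0 0 0" --pt "0 0 0 0 0 0" --pt "0 0 0 0 0 0" --pt "0 0 0 0 0 0"

```text
clock: 6.95
position: [0.4764, -0.2649, 0.0993]
ee_rot: [2.759, -1.502, -0.001]
force: [0.1, 0.7, 0.3]
width: 0.985
```

```bash
python3 - <<'E'
from h import *
go([.4765,-.265,0.1],-57)
t,dt=vision.get_image("top");s,d=vision.get_image("side")
np.savez("c.npz",t=t,dt=dt,s=s,d=d)
L=cv2.resize(s[250:350,210:330],None,fx=6,fy=6,interpolation=cv2.INTER_CUBIC)[:,:,::-1].astype(float)
cv2.imwrite("pics/c2.png",np.clip((L-5)*1.6,0,255).astype(np.uint8))
p=arm.observe()["position"]
a=np.deg2rad(-57);x=np.array([np.cos(a),np.sin(a),0])
for s_ in(1,-1):
  for off in (46,65):
    for dz in (0,.034):
      u=proj("side",p+[0,0,-.022+dz]+s_*x*off/1000);print(s_,off,dz,((u-[210,250])*6+2.5).round())
E
```

```text
t 6.95 pos [ 0.4764 -0.2649  0.0993] yaw -57.12 tilt [-0.0007  0.0004] F [0.1 0.7 0.3] M [-0.02 -0.03  0.02] w 90.6 j7 -0.74
 shift cm [ 0.01 -0.   -0.07] turn [ 0.     0.001 -0.002]
1 46 0 [421. 469.]
1 46 0.034 [415. 404.]
1 65 0 [452. 503.]
1 65 0.034 [447. 438.]
-1 46 0 [281. 315.]
-1 46 0.034 [272. 250.]
-1 65 0 [254. 286.]
-1 65 0.034 [245. 221.]
```

View pics/c2.png

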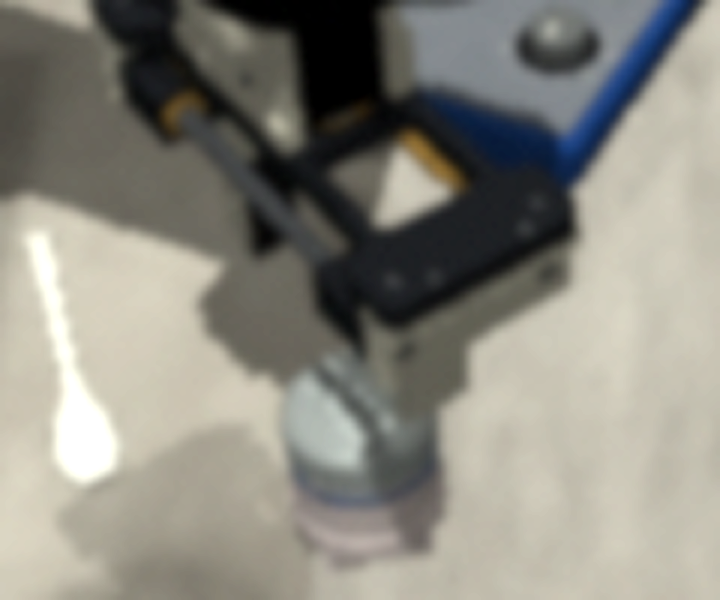

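```bash
python3 - <<'E'
from h import *
c=np.load("c.npz"); C=cloud("side",c["d"])
p=np.array([.4764,-.2649,.0993]);a=np.deg2rad(-57.1);x=np.array([np.cos(a),np.sin(a),0]);y=np.array([np.sin(a),-np.cos(a),0])
np.set_printoptions(linewidth=200,suppress=True)
for cx,cy in [(430,392),(430,380),(420,390),(445,385),(430,370),(430,350),(450,330),(300,260),(262,240),(500,300),(540,200),(480,220),(330,300),(180,100),(370,430),(330,400)]:
    u=int(round(210+cx/6-.4));v=int(round(250+cy/6-.4))
    P=np.median(C[v-1:v+2,u-1:u+2].reshape(-1,3),0); print((cx,cy),P.round(3),"tool x,y,h",((P-p)@x*1000).round(),((P-p)@y*1000).round(),((P-p)[2]*1000).round())
CT=cloud("top",c["dt"]);M=(np.hypot(CT[...,0]-.476,CT[...,1]+.265)<.13)&(CT[...,2]>.1)
print(M.sum())
E
```

```text
(430, 392) [ 0.507 -0.32   0.135] tool x,y,h 63.0 4.0 36.0
(430, 380) [ 0.508 -0.32   0.141] tool x,y,h 63.0 4.0 42.0
(420, 390) [ 0.505 -0.322  0.136] tool x,y,h 64.0 7.0 37.0
(445, 385) [ 0.513 -0.316  0.132] tool x,y,h 63.0 -3.0 33.0
(430, 370) [ 0.509 -0.346  0.178] tool x,y,h 86.0 17.0 79.0
(430, 350) [ 0.509 -0.347  0.184] tool x,y,h 87.0 17.0 85.0
(450, 330) [ 0.517 -0.342  0.186] tool x,y,h 87.0 8.0 87.0
(300, 260) [ 0.471 -0.309  0.189] tool x,y,h 34.0 29.0 90.0
(262, 240) [ 0.448 -0.229  0.119] tool x,y,h -46.0 5.0 19.0
(500, 300) [ 0.533 -0.333  0.188] tool x,y,h 87.0 -10.0 88.0
(540, 200) [ 0.547 -0.317  0.218] tool x,y,h 82.0 -31.0 118.0
(480, 220) [ 0.529 -0.324  0.219] tool x,y,h 78.0 -11.0 119.0
(330, 300) [ 0.481 -0.336  0.197] tool x,y,h 62.0 35.0 97.0
(180, 100) [ 0.43  -0.238  0.199] tool x,y,h -48.0 24.0 99.0
(370, 430) [ 0.483 -0.276  0.068] tool x,y,h 13.0 0.0 -31.0
(330, 400) [ 0.47  -0.263  0.072] tool x,y,h -5.0 4.0 -28.0
6385
```

Depth shows the body's underside 79 mm above the reported TCP, where 44 mm is expected. The hand is therefore about 35 mm higher than reported, and the fingers closed just above the cap without touching the jar. I'll work 35 mm lower and redo the centring.

Emit:
apply_moves --pt "0 0 0 0 0 0.14" --pt "0 0 0 0 0 0.14" --pt "0 0 0 0 0 0.14" --pt "0 0 0 0 0 0.14" --pt "0 0 0 0 0 0.14"

```text
clock: 7.55
position: [0.4767, -0.265, 0.0996]
ee_rot: [2.07, -2.363, -0.0]
force: [0.8, 1.3, -1.2]
width: 0.998
```

Emit:
apply_moves --pt "0 0 0 0 0 0.14" --pt "0 0 0 0 0 0.14" --pt "0 0 0 0 0 0.14" --pt "0 0 0 0 0 0.14" --pt "0 0 0 0 0 0.14"

```text
clock: 8.05
position: [0.4767, -0.265, 0.0996]
ee_rot: [1.134, -2.93, -0.0]
force: [0.0, 0.9, 0.4]
width: 1.0
```

Emit:
apply_moves --pt "0 0 1 0 0 0.14" --pt "0 0 1 0 0 0.03" --pt "0 0 1 0 0 0" --pt "0 0 0 0 0 0"

```text
clock: 8.45
position: [0.4756, -0.2645, 0.0681]
ee_rot: [0.895, -3.009, -0.003]
force: [0.0, -0.2, -0.2]
width: 0.999
```

```bash
python3 - <<'E'
from h import *
go([.4765,-.265,0.024],-147)
s,d=vision.get_image("side")
L=cv2.resize(s[250:350,210:330],None,fx=6,fy=6,interpolation=cv2.INTER_CUBIC)[:,:,::-1].astype(float)
cv2.imwrite("pics/d2.png",np.clip((L-5)*1.6,0,255).astype(np.uint8))
E
```

```text
t 8.45 pos [ 0.4756 -0.2645  0.0681] yaw -146.89 tilt [-0.0026  0.0012] F [ 0.  -0.2 -0.2] M [0.11 0.02 0.04] w 91.9 j7 -2.08
 shift cm [-0.05 -0.1   4.41] turn [ 0.002 -0.002  0.002]
```

View pics/d2.png

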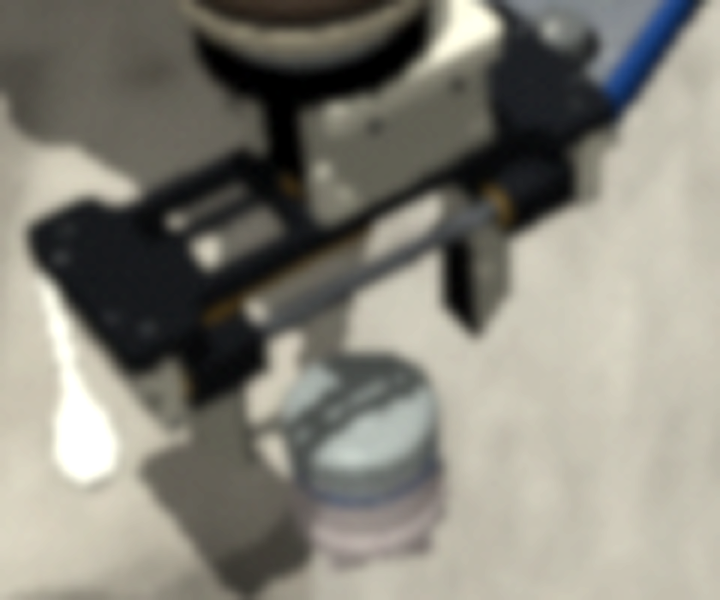

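The fingers straddle the jar cap (365,405), with tips near (475,335) and (220,455), just above the cap top as computed. Descending 4.4 cm.

Emit:
apply_moves --pt "0 0 1.5 0 0 0" --pt "0 0 1.5 0 0 0" --pt "0 0 1.4 0 0 0" --pt "0 0 0 0 0 0"

```text
clock: 8.9
position: [0.4757, -0.2647, 0.0245]
ee_rot: [0.892, -3.01, -0.003]
force: [-0.4, -0.9, 0.3]
width: 1.0
```

Emit:
apply_moves --pt "0 0 0 0 0 0" --pt "0 0 0 0 0 0" --pt "0 0 0 0 0 0" --pt "0 0 0 0 0 0" --pt "0 0 0 0 0 0" --claw 0.2 --newtons 5

```text
clock: 9.4
position: [0.4772, -0.2651, 0.0262]
ee_rot: [-0.89, 3.012, -0.001]
force: [0.3, -1.1, 0.7]
width: 0.621
```

Emit:
apply_moves --pt "0 0 0 0 0 0" --pt "0 0 0 0 0 0"

```text
clock: 9.6
position: [0.4773, -0.2651, 0.0261]
ee_rot: [-0.89, 3.012, -0.001]
force: [1.3, 0.1, 3.3]
width: 0.614
```

```bash
python3 - <<'E'
from h import *
go([.4765,-.265,0.024],-147)
E
```

```text
t 9.6 pos [ 0.4773 -0.2651  0.0261] yaw -147.07 tilt [ 0.0011 -0.0003] F [1.3 0.1 3.3] M [ 0.29 -0.23 -0.05] w 56.4 j7 -2.07
 shift cm [0.06 0.05 0.21] turn [-0.001  0.001 -0.001]
```

Held at 56.4 mm this time. Now open, turn back 90° and grip for real.

Emit:
apply_moves --pt "0 0 0 0 0 0" --pt "0 0 0 0 0 0" --pt "0 0 0 0 0 0" --pt "0 0 0 0 0 0" --claw -0.6

```text
clock: 10.0
position: [0.4763, -0.2651, 0.0256]
ee_rot: [0.89, -3.012, -0.0]
force: [-0.1, -0.2, -1.0]
width: 0.799
```

Emit:
apply_moves --pt "0 0 0.1 0 0 -0.14" --pt "0 0 0 0 0 -0.14" --pt "0 0 0 0 0 -0.14" --pt "0 0 0 0 0 -0.14" --pt "0 0 0 0 0 -0.14"

```text
clock: 10.5
position: [0.4765, -0.2652, 0.0246]
ee_rot: [1.876, -2.52, -0.0]
force: [0.0, 0.3, -1.1]
width: 0.8
```

Emit:
apply_moves --pt "0 0 0 0 0 -0.14" --pt "0 0 0 0 0 -0.14" --pt "0 0 0 0 0 -0.14" --pt "0 0 0 0 0 -0.14" --pt "0 0 0 0 0 -0.14"

```text
clock: 11.0
position: [0.4764, -0.2652, 0.0246]
ee_rot: [2.626, -1.724, -0.0]
force: [-0.3, -0.0, 0.3]
width: 0.801
```

Emit:
apply_moves --pt "0 0 0 0 0 -0.14" --pt "0 0 0 0 0 -0.03" --pt "0 0 0 0 0 0"

```text
clock: 11.3
position: [0.4764, -0.2652, 0.0246]
ee_rot: [-2.757, 1.506, 0.001]
force: [-0.2, 0.1, 0.4]
width: 0.799
```

Emit:
apply_moves --pt "0 0 0 0 0 0" --pt "0 0 0 0 0 0" --pt "0 0 0 0 0 0" --pt "0 0 0 0 0 0" --pt "0 0 0 0 0 0" --claw 0.4 --newtons 20

```text
clock: 11.8
position: [0.4766, -0.2649, 0.0247]
ee_rot: [2.759, -1.502, -0.0]
force: [-0.6, 0.3, 1.7]
width: 0.611
```

```bash
python3 - <<'E'
from h import *
go([.4765,-.265,0.10],-57)
E
```

```text
t 11.8 pos [ 0.4766 -0.2649  0.0247] yaw -57.14 tilt [-0.0001  0.    ] F [-0.6  0.3  1.7] M [ 0.14  0.08 -0.1 ] w 56.2 j7 -0.85
 shift cm [ 0.    0.02 -7.53] turn [ 0.     0.    -0.002]
```

```bash
python3 - <<'E'
from h import *
t=np.load("top0.npz")["p"]; g=cv2.cvtColor(t,cv2.COLOR_RGB2GRAY).astype(np.float32)
from scipy.ndimage import map_coordinates
def edges(cu,cv,r0,r1,sign):
    P=[]
    for a in np.linspace(0,2*np.pi,72,endpoint=False):
        r=np.linspace(r0,r1,60); I=map_coordinates(g,[cv+r*np.sin(a),cu+r*np.cos(a)],order=1)
        G=np.gradient(I)*sign; k=G[3:-3].argmax()+3
        if G[k]>0.7: P.append([cu+r[k]*np.cos(a),cv+r[k]*np.sin(a)])
    P=np.array(P,np.float32); e=cv2.fitEllipse(P)
    for _ in range(3):
        rr=np.hypot(*(P-e[0]).T); k=abs(rr-np.median(rr))<1.2; e=cv2.fitEllipse(P[k])
    return e,k.sum()
for nm,args,z in [("rim in",(288.7,277,9,13,1),.062),("rim out",(288.7,277,12.5,16.5,-1),.062),("jar",(404.8,288.3,8.5,13.5,-1),.066),("jar hub",(405.5,287.5,3,6.5,-1),.072)]:
    e,k=edges(*args); print(nm,e,k,plane("top",*e[0],z).round(4))
E
```

```text
rim in ((288.7300720214844, 276.9524841308594), (22.710872650146484, 23.45342445373535), 73.60742950439453) 72 [0.5077 0.0279 0.062 ]
rim out ((288.706787109375, 276.9558410644531), (28.46141242980957, 28.664445877075195), 63.30775833129883) 72 [0.5077 0.0279 0.062 ]
jar ((404.8724670410156, 288.3218688964844), (19.900840759277344, 20.837465286254883), 58.93928527832031) 44 [ 0.4752 -0.2643  0.066 ]Traceback (most recent call last):
  File "<stdin>", line 15, in <module>
  File "<stdin>", line 10, in edges
cv2.error: OpenCV(4.12.0) /io/opencv/modules/imgproc/src/shapedescr.cpp:361: error: (-201:Incorrect size of input array) There should be at least 5 points to fit the ellipse in function 'fitEllipseNoDirect'
```

Emit:
apply_moves --pt "0 0 -0.5 0 0 0" --pt "0 0 -1.5 0 0 0" --pt "0 0 -2 0 0 0" --pt "0 0 -3 0 0 0" --pt "0 0 -3 0 0 0"

```text
clock: 12.3
position: [0.4759, -0.2648, 0.1254]
ee_rot: [-2.759, 1.502, 0.003]
force: [0.6, -0.6, -3.4]
width: 0.617
```

Emit:
apply_moves --pt "0 0 -1 0 0 0" --pt "0 0 0 0 0 0" --pt "0 0 0 0 0 0"

```text
clock: 12.6
position: [0.4758, -0.265, 0.1335]
ee_rot: [2.759, -1.502, -0.002]
force: [0.4, -0.1, -4.6]
width: 0.609
```

```bash
python3 - <<'E'
from h import *
go([.5085,.0285,0.1350],-57)
s,d=vision.get_image("side")
crop(s,220,200,340,300,6,"pics/e2.png")
E
```

```text
t 12.6 pos [ 0.4758 -0.265   0.1335] yaw -57.14 tilt [-0.0015  0.0004] F [ 0.4 -0.1 -4.6] M [-0.02  0.01 -0.  ] w 56.1 j7 -0.77
 shift cm [-22.88 -18.67  -0.14] turn [ 0.001  0.001 -0.002]
```

View pics/e2.png

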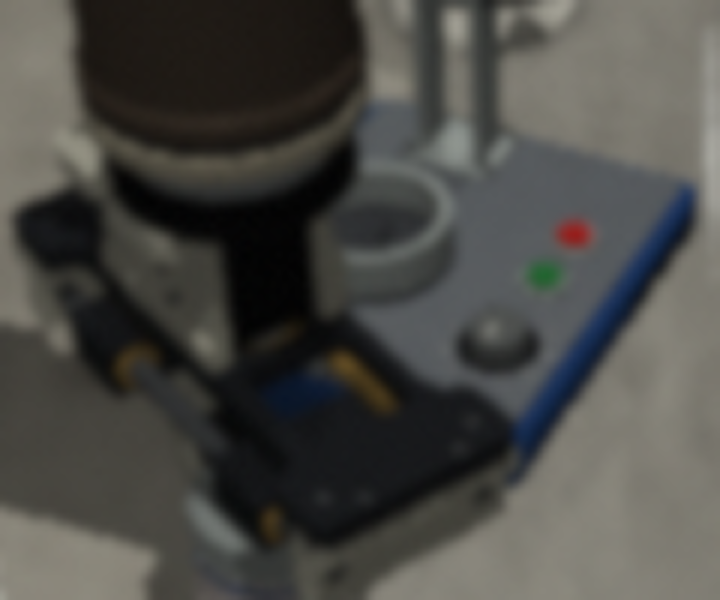

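Jar lifted (56 mm grip, weight felt). I'm raising it to clear the 130 mm catch and carrying it over the cup.

Emit:
apply_moves --pt "0 0 -2.5 0 0 0" --pt "0 0 -3 0 0 0" --pt "-2 -1.6 0 0 0 0" --pt "-2.6 -2.1 0 0 0 0" --pt "-2.6 -2.1 0 0 0 0"

```text
clock: 13.15
position: [0.4854, -0.1722, 0.1882]
ee_rot: [2.758, -1.504, -0.004]
force: [0.3, -0.1, -3.9]
width: 0.612
```

Emit:
apply_moves --pt "-2.6 -2.1 0 0 0 0" --pt "-2.6 -2.1 0 0 0 0" --pt "-2.6 -2.1 0 0 0 0" --pt "-2.6 -2.1 0 0 0 0" --pt "-2.6 -2.1 0 0 0 0"

```text
clock: 13.65
position: [0.503, -0.0058, 0.1881]
ee_rot: [2.758, -1.502, -0.004]
force: [0.7, -0.3, -3.3]
width: 0.612
```

Emit:
apply_moves --pt "-1.7 -1.4 0 0 0 0" --pt "-1 -1 0 0 0 0" --pt "0 0 0 0 0 0" --pt "0 0 0 0 0 0"

```text
clock: 14.05
position: [0.5091, 0.0276, 0.1889]
ee_rot: [2.758, -1.502, -0.001]
force: [-0.1, -0.4, -4.0]
width: 0.607
```

```bash
python3 - <<'E'
from h import *
go([.5091,.0272,0.11],-57)
s,d=vision.get_image("side");t,dt=vision.get_image("top")
crop(s,220,140,350,290,4.4,"pics/f2.png");crop(t,210,215,350,320,5,"pics/f1.png")
E
```

```text
t 14.05 pos [0.5091 0.0276 0.1889] yaw -57.16 tilt [-0.0015 -0.0008] F [-0.1 -0.4 -4. ] M [-0.08 -0.04 -0.04] w 55.9 j7 -1.34
 shift cm [0.03 0.01 7.89] turn [ 0.002  0.    -0.003]
```

View pics/f2.png

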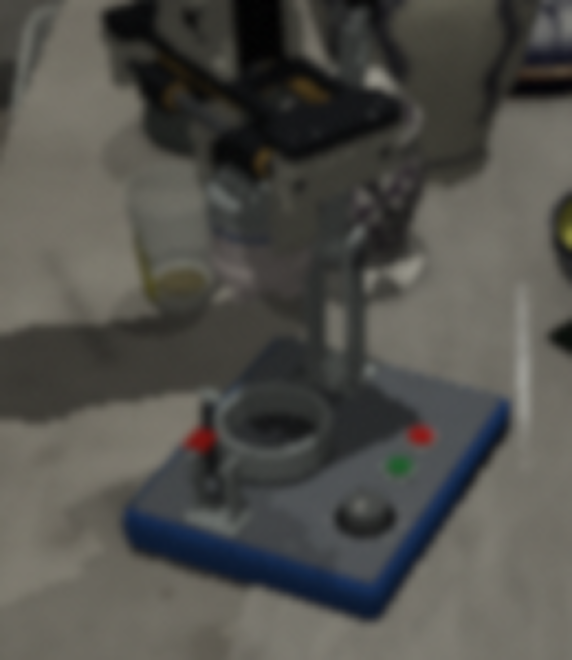

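View pics/f1.png

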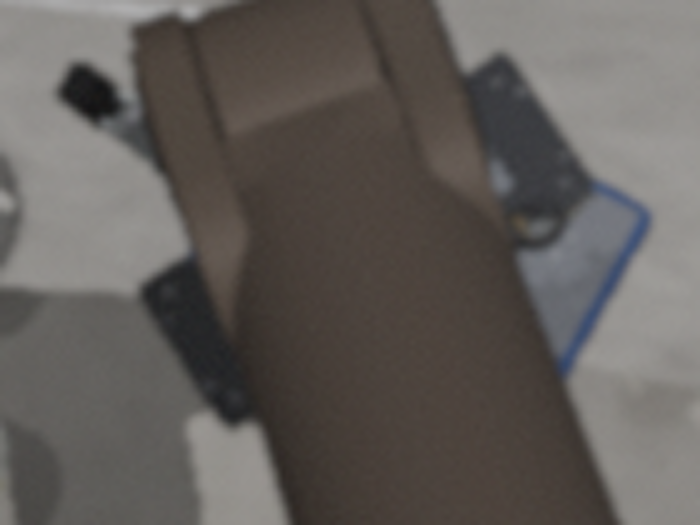

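```bash
python3 - <<'E'
from h import *
t,d=vision.get_image("top"); C=cloud("top",d)
np.set_printoptions(suppress=True)
for cx,cy in [(145,40),(160,90),(175,140),(190,180),(205,220),(225,250),(90,90),(130,130),(180,300)]:
    u=210+cx//5;v=215+cy//5; print((cx,cy),C[v,u].round(3),C[v,u+2].round(3))
print(arm.observe()["joints"].round(3))
E
```

```text
(145, 40) [0.526 0.077 0.612] [0.526 0.074 0.609]
(160, 90) [0.507 0.071 0.62 ] [0.507 0.067 0.623]
(175, 140) [0.489 0.064 0.628] [0.489 0.061 0.628]
(190, 180) [0.474 0.058 0.641] [0.474 0.055 0.64 ]
(205, 220) [0.461 0.053 0.643] [0.461 0.05  0.644]
(225, 250) [0.452 0.047 0.642] [0.452 0.044 0.64 ]
(90, 90) [0.573 0.145 0.303] [0.576 0.142 0.292]
(130, 130) [0.561 0.131 0.275] [0.566 0.131 0.249]
(180, 300) [0.481 0.104 0.306] [0.481 0.1   0.31 ]
[ 0.244  0.324 -0.51   1.851  0.185  1.014 -1.342]
```

Emit:
apply_moves --pt "0 0 2 0 0 0" --pt "0 0 2.3 0 0 0" --pt "0 0 2.3 0 0 0" --pt "0 0 2 0 0 0" --pt "0 0 1 0 0 0"

```text
clock: 14.7
position: [0.5085, 0.0273, 0.0921]
ee_rot: [2.756, -1.504, -0.003]
force: [0.7, 0.2, -3.6]
width: 0.613
```

Emit:
apply_moves --pt "0 0 0 0 0 0" --pt "0 0 0 0 0 0"

```text
clock: 14.9
position: [0.5099, 0.0284, 0.0943]
ee_rot: [-2.759, 1.503, -0.001]
force: [1.1, 0.3, -4.2]
width: 0.614
```

```bash
python3 - <<'E'
from h import *
go([.5091,.0272,0.0867],-57)
s,d=vision.get_image("side");t,dt=vision.get_image("top")
crop(s,240,190,340,280,7,"pics/g2.png")
E
```

```text
t 14.9 pos [0.5099 0.0284 0.0943] yaw -57.16 tilt [ 0.0006 -0.    ] F [ 1.1  0.3 -4.2] M [-0.05 -0.03  0.01] w 56.5 j7 -1.42
 shift cm [0.06 0.13 0.76] turn [-0.001 -0.    -0.003]
```

View pics/g2.png

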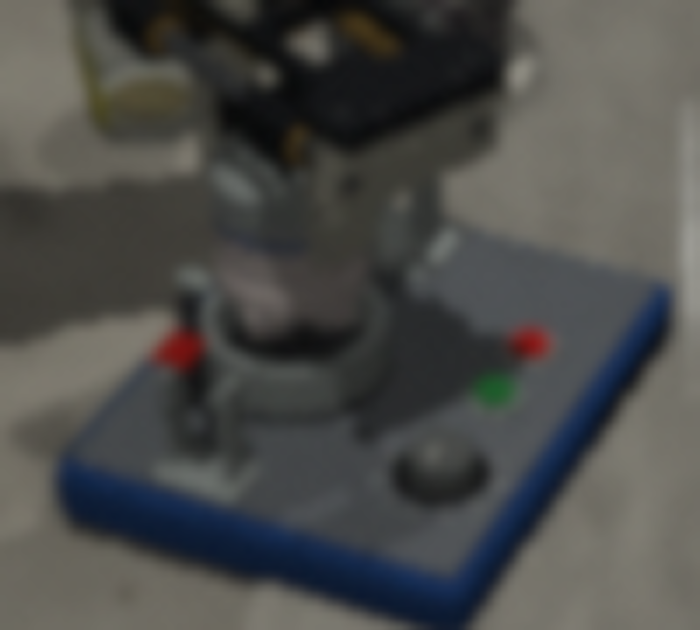

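Jar foot hangs centred over the cup, with a dark slot mouth visible at (305,325). Lowering gently in small steps.

Emit:
apply_moves --pt "0.05 0.1 0 0 0 0" --pt "0 0 0.3 0 0 0" --pt "0 0 0.3 0 0 0" --pt "0 0 0.2 0 0 0" --pt "0 0 0 0 0 0"

```text
clock: 15.5
position: [0.5086, 0.0277, 0.0853]
ee_rot: [2.759, -1.502, -0.001]
force: [-0.3, 0.2, -2.7]
width: 0.616
```

Emit:
apply_moves --pt "0 0 0.2 0 0 0" --pt "0 0 0.2 0 0 0" --pt "0 0 0.0 0 0 0"

```text
clock: 15.8
position: [0.5087, 0.0278, 0.0814]
ee_rot: [2.759, -1.502, -0.001]
force: [-0.2, -0.4, -3.5]
width: 0.607
```

```bash
python3 - <<'E'
from h import *
go([.5091,.0272,0.0712],-57)
E
```

```text
t 15.8 pos [0.5087 0.0278 0.0814] yaw -57.13 tilt [-0.0005 -0.0001] F [-0.2 -0.4 -3.5] M [ 0.02 -0.04 -0.01] w 55.9 j7 -1.43
 shift cm [ 0.07 -0.01  1.02] turn [ 0.     0.    -0.002]
```

Emit:
apply_moves --pt "0 0 0.2 0 0 0" --pt "0 0 0.2 0 0 0" --pt "0 0 0.2 0 0 0" --pt "0 0 0.0 0 0 0"

```text
clock: 16.2
position: [0.5086, 0.0277, 0.0754]
ee_rot: [2.759, -1.502, -0.001]
force: [0.6, -0.1, -3.9]
width: 0.61
```

Emit:
apply_moves --pt "0 0 0.1 0 0 0" --pt "0 0 0.1 0 0 0" --pt "0 0 0.1 0 0 0"

```text
clock: 16.5
position: [0.5089, 0.0278, 0.0727]
ee_rot: [-2.759, 1.502, -0.0]
force: [0.3, 0.2, -3.2]
width: 0.615
```

```bash
python3 - <<'E'
from h import *
go([.5091,.0272,0.0712],-57)
E
```

```text
t 16.5 pos [0.5089 0.0278 0.0727] yaw -57.13 tilt [ 0.0001 -0.    ] F [ 0.3  0.2 -3.2] M [-0.01  0.04 -0.01] w 56.6 j7 -1.44
 shift cm [0.06 0.01 0.15] turn [-0.    -0.    -0.002]
```

Emit:
apply_moves --pt "0 0 0.05 0 0 0" --pt "0 0 0.05 0 0 0" --pt "0 0 0.05 0 0 0"

```text
clock: 16.8
position: [0.5089, 0.0278, 0.0712]
ee_rot: [2.759, -1.502, 0.0]
force: [-0.1, -0.7, -3.6]
width: 0.611
```

Emit:
apply_moves --pt "0 0 0.05 0 0 0" --pt "0 0 0.05 0 0 0"

```text
clock: 17.0
position: [0.5095, 0.028, 0.0708]
ee_rot: [-2.759, 1.502, -0.002]
force: [-1.5, -0.2, 8.6]
width: 0.613
```

Contact: force rose by 12 N at the predicted on-the-bar height (0.0708 against 0.0712). Turning under light pressure.

Emit:
apply_moves --pt "0 0 0 0 0 -0.04" --pt "0 0 0 0 0 -0.04" --pt "0 0 0 0 0 -0.04"

```text
clock: 17.3
position: [0.5098, 0.0279, 0.071]
ee_rot: [-2.845, 1.331, -0.003]
force: [-0.2, -0.2, 5.2]
width: 0.613
```

```bash
python3 - <<'E'
from h import *
go([.5091,.0278,0.0705],-50)
E
```

```text
t 17.3 pos [0.5098 0.0279 0.071 ] yaw -50.16 tilt [0.0019 0.0001] F [-0.2 -0.2  5.2] M [-0.03  0.03 -0.07] w 56.4 j7 -1.34
 shift cm [-0.03  0.06  0.05] turn [-0.001 -0.001 -0.003]
```

Emit:
apply_moves --pt "0 0 0.02 0 0 -0.05" --pt "0 0 0 0 0 -0.05" --pt "0 0 0 0 0 -0.05"

```text
clock: 17.6
position: [0.51, 0.028, 0.071]
ee_rot: [-2.936, 1.114, -0.004]
force: [-0.3, 0.2, 6.6]
width: 0.611
```

Emit:
apply_moves --pt "0 0 0 0 0 -0.05" --pt "0 0 0 0 0 -0.05" --pt "0 0 0 0 0 -0.05"

```text
clock: 17.9
position: [0.5101, 0.0281, 0.071]
ee_rot: [-3.012, 0.891, -0.004]
force: [-0.3, 0.6, 5.6]
width: 0.611
```

Emit:
apply_moves --pt "0 0 0 0 0 -0.05" --pt "0 0 0 0 0 -0.05" --pt "0 0 0 0 0 -0.05"

```text
clock: 18.2
position: [0.5102, 0.028, 0.071]
ee_rot: [-3.07, 0.663, -0.004]
force: [0.9, -1.4, 5.5]
width: 0.612
```

Emit:
apply_moves --pt "0 0 0 0 0 -0.05" --pt "0 0 0 0 0 -0.05" --pt "0 0 0 0 0 -0.05"

```text
clock: 18.5
position: [0.5103, 0.028, 0.0709]
ee_rot: [-3.111, 0.431, -0.004]
force: [0.6, -0.3, 4.1]
width: 0.614
```

```bash
python3 - <<'E'
from h import *
go([.5091,.0278,0.0705],-20)
E
```

```text
t 18.5 pos [0.5103 0.028  0.0709] yaw -15.77 tilt [0.0028 0.0002] F [ 0.6 -0.3  4.1] M [-0.1  -0.3  -0.04] w 56.4 j7 -0.84
 shift cm [-0.11  0.05  0.04] turn [-0.001 -0.003  0.074]
```

Emit:
apply_moves --pt "-0.06 0.03 0.02 0 0 -0.05" --pt "0 0 0 0 0 -0.05" --pt "0 0 0 0 0 -0.05"

```text
clock: 18.8
position: [0.5097, 0.0278, 0.0707]
ee_rot: [-3.135, 0.197, -0.004]
force: [0.9, 0.2, 2.1]
width: 0.611
```

Emit:
apply_moves --pt "0 0 0 0 0 -0.05" --pt "0 0 0 0 0 -0.05" --pt "0 0 0 0 0 0"

```text
clock: 19.1
position: [0.5089, 0.0278, 0.0701]
ee_rot: [-3.141, 0.042, -0.002]
force: [1.4, -1.0, -0.6]
width: 0.616
```

```bash
python3 - <<'E'
from h import *
go([.5091,.0278,0.0705],-1)
E
```

```text
t 19.1 pos [0.5089 0.0278 0.0701] yaw -1.52 tilt [0.0013 0.0005] F [ 1.4 -1.  -0.6] M [ 0.05 -0.56  0.01] w 56.6 j7 -0.64
 shift cm [ 0.02 -0.   -0.04] turn [-0.    -0.001 -0.009]
```

Force is fading and z sinking, so the slot is starting over the bar. Another small turn while lowering.

Emit:
apply_moves --pt "0 0 0.03 0 0 -0.03" --pt "0 0 0.03 0 0 -0.03" --pt "0 0 0 0 0 0"

```text
clock: 19.4
position: [0.5085, 0.0277, 0.0692]
ee_rot: [-3.141, -0.054, -0.001]
force: [2.9, 0.6, -3.3]
width: 0.615
```

```bash
python3 - <<'E'
from h import *
go([.5091,.0278,0.0647],1.5)
E
```

```text
t 19.4 pos [0.5085 0.0277 0.0692] yaw 1.96 tilt [0.0005 0.0003] F [ 2.9  0.6 -3.3] M [ 0.13 -0.81  0.08] w 56.6 j7 -0.59
 shift cm [ 0.06 -0.    0.45] turn [-0.    -0.001  0.008]
```

Emit:
apply_moves --pt "0.04 0 0.05 0 0 0" --pt "0.02 0 0.05 0 0 0" --pt "0 0 0.05 0 0 0"

```text
clock: 19.7
position: [0.5087, 0.0277, 0.0676]
ee_rot: [3.141, 0.051, -0.0]
force: [1.8, 1.1, -2.5]
width: 0.611
```

```bash
python3 - <<'E'
from h import *
go([.5091,.0278,0.0647],1.5)
E
```

```text
t 19.7 pos [0.5087 0.0277 0.0676] yaw 1.87 tilt [-0.0002 -0.0001] F [ 1.8  1.1 -2.5] M [ 0.15 -0.57  0.02] w 56.2 j7 -0.59
 shift cm [ 0.04 -0.01  0.29] turn [0.    0.    0.007]
```

Emit:
apply_moves --pt "0.04 0 0.05 0 0 0" --pt "0 0 0.05 0 0 0" --pt "0 0 0.05 0 0 0"

```text
clock: 20.0
position: [0.5089, 0.0276, 0.066]
ee_rot: [3.141, 0.052, -0.001]
force: [0.6, 0.8, -3.5]
width: 0.612
```

Emit:
apply_moves --pt "0 0 0.05 0 0 0" --pt "0 0 0.05 0 0 0"

```text
clock: 20.2
position: [0.509, 0.0276, 0.0651]
ee_rot: [3.141, 0.052, -0.001]
force: [0.5, 1.0, -3.4]
width: 0.615
```

```bash
python3 - <<'E'
from h import *
go([.5091,.0278,0.0647],1.5)
E
```

```text
t 20.2 pos [0.509  0.0276 0.0651] yaw 1.89 tilt [-0.0004 -0.0002] F [ 0.5  1.  -3.4] M [ 0.07 -0.19 -0.04] w 56.6 j7 -0.59
 shift cm [ 0.01 -0.02  0.04] turn [0.    0.    0.007]
```

Now feel for the floor.

Emit:
apply_moves --pt "0 0 0.05 0 0 0" --pt "0 0 0.03 0 0 0" --pt "0 0 0 0 0 0"

```text
clock: 20.5
position: [0.509, 0.0277, 0.0647]
ee_rot: [3.141, 0.052, -0.0]
force: [-2.8, 0.8, 3.8]
width: 0.615
```

Emit:
apply_moves --pt "0 0 0.03 0 0 0" --pt "0 0 0 0 0 0"

```text
clock: 20.7
position: [0.509, 0.0277, 0.0646]
ee_rot: [3.141, 0.052, -0.0]
force: [-4.4, -0.0, 8.3]
width: 0.61
```

The floor is felt at 0.0646, 6.2 mm below the on-bar height, with 12 N: fully seated. Relaxing, releasing and lifting off.

Emit:
apply_moves --pt "0 0 -0.06 0 0 0" --pt "0 0 0 0 0 0"

```text
clock: 20.9
position: [0.5091, 0.0277, 0.0647]
ee_rot: [3.141, 0.052, -0.0]
force: [-2.3, 0.1, 2.0]
width: 0.61
```

Emit:
apply_moves --pt "0 0 0 0 0 0" --pt "0 0 0 0 0 0" --pt "0 0 0 0 0 0" --pt "0 0 0 0 0 0" --claw -0.7

```text
clock: 21.3
position: [0.5094, 0.0276, 0.0647]
ee_rot: [3.141, 0.051, 0.0]
force: [-0.1, -0.3, 0.2]
width: 0.845
```

```bash
python3 - <<'E'
from h import *
go([.5091,.0278,0.2],1.5)
E
```

```text
t 21.3 pos [0.5094 0.0276 0.0647] yaw 1.88 tilt [ 0.0002 -0.    ] F [-0.1 -0.3  0.2] M [-0.02 -0.08 -0.04] w 77.7 j7 -0.59
 shift cm [ -0.02  -0.02 -13.53] turn [ 0.    -0.     0.007]
```

Emit:
apply_moves --pt "0 0 -0.5 0 0 0" --pt "0 0 -1.5 0 0 0" --pt "0 0 -3 0 0 0" --pt "0 0 -4 0 0 0" --pt "0 0 -4 0 0 0"

```text
clock: 21.8
position: [0.5088, 0.0281, 0.1972]
ee_rot: [-3.141, -0.053, 0.0]
force: [1.8, -0.2, -0.1]
width: 0.853
```

```bash
python3 - <<'E'
from h import *
s,d=vision.get_image("side");t,dt=vision.get_image("top");np.savez("k.npz",s=s,d=d,t=t,dt=dt)
crop(s,220,110,350,290,3.3,"pics/k2.png");crop(t,140,190,340,320,4,"pics/k1.png")
t0=np.load("top0.npz");C=cloud("top",t0["d"])
for y in np.arange(.1,.4,.03):
    print(round(y,2),[ (lambda Q: round(float(np.percentile(Q[:,2],95)),2) if len(Q) else None)(C[(abs(C[...,0]-x)<.015)&(abs(C[...,1]-y)<.015)]) for x in np.arange(.45,.75,.03)])
E
```

```text
0.1 [0.01, 0.04, 0.04, 0.23, 0.23, 0.04, 0.03, 0.01, 0.01, 0.01]
0.13 [0.01, 0.01, 0.04, 0.22, 0.3, 0.01, 0.01, 0.01, 0.01, 0.01]
0.16 [0.01, 0.0, 0.03, 0.01, 0.3, 0.3, 0.01, 0.01, 0.01, 0.01]
0.19 [0.01, 0.01, 0.01, 0.01, 0.01, 0.01, 0.01, 0.01, 0.01, 0.06]
0.22 [0.08, 0.01, 0.01, 0.01, 0.09, 0.01, 0.01, 0.01, 0.01, 0.06]
0.25 [0.02, 0.09, 0.01, 0.14, 0.15, 0.15, 0.01, 0.01, 0.01, 0.06]
0.28 [0.09, 0.09, 0.12, 0.16, 0.19, 0.16, 0.12, 0.01, 0.01, 0.06]
0.31 [0.01, 0.01, 0.01, 0.15, 0.18, 0.15, 0.13, 0.01, 0.01, 0.01]
0.34 [0.01, 0.01, 0.0, 0.12, 0.13, 0.22, 0.23, 0.22, 0.19, 0.0]
0.37 [0.01, 0.01, 0.01, 0.01, 0.23, 0.26, 0.31, 0.31, 0.24, 0.19]
0.4 [0.01, 0.01, 0.01, 0.21, 0.25, 0.31, 0.31, 0.31, 0.31, 0.24]
```

View pics/k2.png

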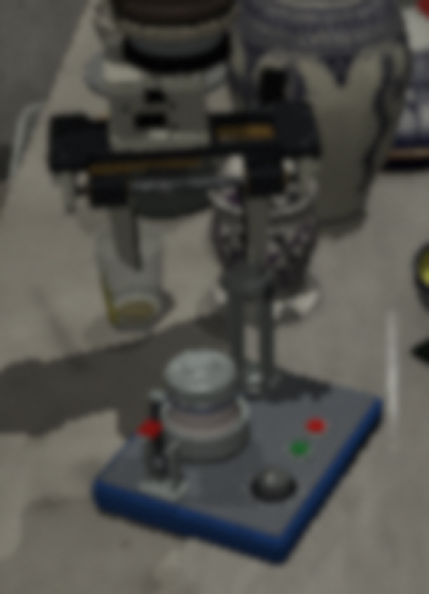

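View pics/k1.png

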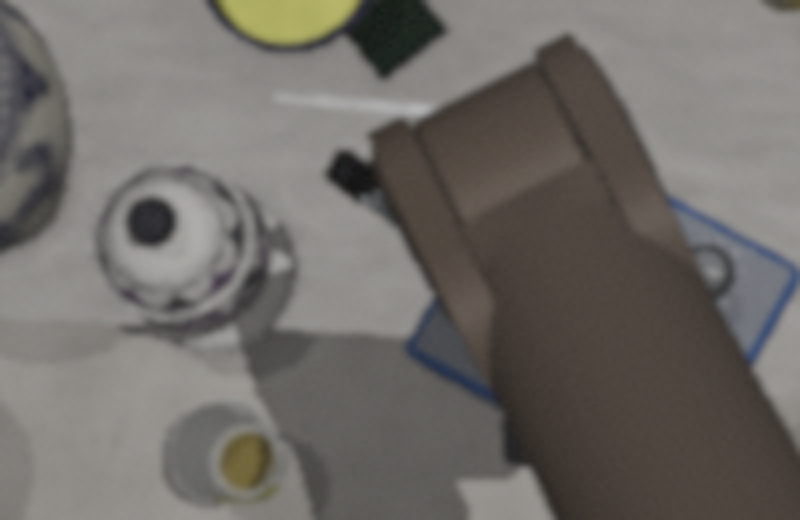

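```bash
cat >> h.py <<'E'
MX=np.array([np.cos(np.deg2rad(60.6)),np.sin(np.deg2rad(60.6)),0]); H=np.array([.509,.0277,0])+.085*MX+[0,0,.133]
def gm(xm,tipz,yaw=-29.4): # finger centre at xm along mill x from hinge, true tip height
    X=H+MX*xm; go([X[0],X[1],tipz-.013],yaw)
    p=arm.observe()["position"]; print(" now: from hinge x",((p-H)@MX*1000).round(1),"y",((p-H)@np.array([-MX[1],MX[0],0])*1000).round(1),"tip z",(p[2]*1000+13).round(1))
E
python3 - <<'E'
from h import *
k=np.load("k.npz");C=cloud("side",k["d"]);M=(np.hypot(C[...,0]-.509,C[...,1]-.028)<.02)&(C[...,2]>.06)
print("jar top z pts",np.percentile(C[M][:,2],[50,75,90]).round(4))
s0=np.load("side0.npz");C=cloud("side",s0["d"]);M=(np.hypot(C[...,0]-.477,C[...,1]+.265)<.02)&(C[...,2]>.03)
print("ref on table",np.percentile(C[M][:,2],[50,75,90]).round(4))
gm(.088,.345)
E
```

```text
jar top z pts [0.1104 0.1129 0.3473]
ref on table [0.0697 0.0709 0.0719]
t 21.9 pos [0.5121 0.0292 0.201 ] yaw 1.91 tilt [0.009  0.0008] F [ 0.6  0.1 -0.3] M [-0.01 -0.15 -0.05] w 78.2 j7 -0.44
 shift cm [  8.79 -14.65 -13.01] turn [-0.003 -0.009  0.547]
 now: from hinge x -82.2 y -2.0 tip z 214.0
```

Emit:
apply_moves --pt "0 0 -3 0 0 0.11" --pt "0 0 -3 0 0 0.11" --pt "0 0 -3 0 0 0.11" --pt "0 0 -3 0 0 0.11" --pt "0 0 -1.5 0 0 0.11" --claw 1 --newtons 10

```text
clock: 22.4
position: [0.5096, 0.0285, 0.3332]
ee_rot: [-3.034, 0.809, -0.005]
force: [0.9, -0.7, 0.2]
width: 0.466
```

```bash
python3 - <<'E'
from h import *
gm(.088,.345)
E
```

```text
t 22.4 pos [0.5096 0.0285 0.3332] yaw -29.84 tilt [0.0036 0.0005] F [ 0.9 -0.7  0.2] M [-0.01 -0.06  0.03] w 42.9 j7 -0.85
 shift cm [ -0.14 -17.2    0.15] turn [-0.002 -0.003 -0.008]
 now: from hinge x -84.1 y -0.1 tip z 346.2
```

Depth puts the jar top 41 mm above its on-table height (46.5 would mean unseated), which confirms it is seated. Moving the closed fingers over and behind the clamp.

Emit:
apply_moves --pt "-0.1 -3 0 0 0 0" --pt "0 -3.5 0 0 0 0" --pt "0 -3.5 0 0 0 0" --pt "0 -3.5 0 0 0 0" --pt "0 -3.7 0 0 0 0"

```text
clock: 22.9
position: [0.5936, 0.1787, 0.3305]
ee_rot: [-3.037, 0.803, -0.0]
force: [1.2, 0.1, 0.1]
width: 0.033
```

Emit:
apply_moves --pt "0 0 0 0 0 0" --pt "0 0 0 0 0 0"

```text
clock: 23.1
position: [0.5929, 0.1787, 0.3299]
ee_rot: [-3.038, 0.8, 0.001]
force: [-0.1, -0.7, -0.3]
width: 0.004
```

```bash
python3 - <<'E'
from h import *
gm(.088,.26)
s,d=vision.get_image("side")
crop(s,220,90,350,290,3,"pics/l2.png")
E
```

```text
t 23.1 pos [0.5929 0.1787 0.3299] yaw -29.5 tilt [-0.0008  0.0005] F [-0.1 -0.7 -0.3] M [-0.1  -0.03 -0.04] w 0.4 j7 -1.15
 shift cm [ 0.11 -0.03  8.29] turn [-0.     0.001 -0.002]
 now: from hinge x 87.7 y 1.0 tip z 342.9
```

View pics/l2.png

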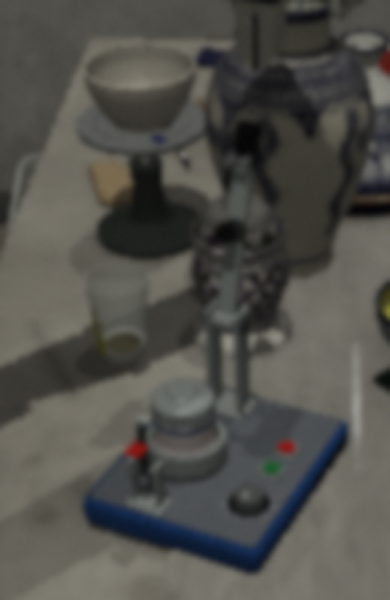

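```bash
python3 - <<'E'
from h import *
p=arm.observe()["position"]
print(proj("side",p),proj("side",p+[0,0,.013]),proj("side",H+MX*.06+[0,0,.17]))
s,d=vision.get_image("side")
crop(s,200,0,360,200,3.5,"pics/l3.png")
E
```

```text
[305.96576941 116.56764488] [305.85581388 111.75116689] [301.83806331 130.40841689]
```

View pics/l3.png

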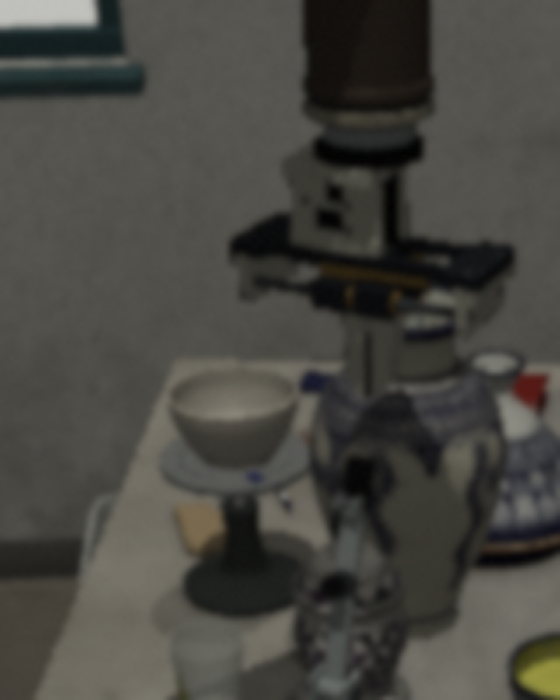

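The fingertips show at image (305,112), where I predicted (306,112), so the 35 mm correction holds. The black grip is at (302,135). Descending behind it.

Emit:
apply_moves --pt "0.1 0 2 0 0 0" --pt "0 0 2.5 0 0 0" --pt "0 0 2.5 0 0 0" --pt "0 0 1.3 0 0 0" --pt "0 0 0 0 0 0"

```text
clock: 23.7
position: [0.5935, 0.1754, 0.2455]
ee_rot: [3.034, -0.805, -0.003]
force: [0.4, -0.8, 0.1]
width: 0.004
```

Emit:
apply_moves --pt "0 0.5 0 0 0 0" --pt "0 1 0 0 0 0" --pt "0 1 0 0 0 0" --pt "0 1 0 0 0 0"

```text
clock: 24.1
position: [0.5769, 0.1461, 0.2477]
ee_rot: [-3.036, 0.803, -0.002]
force: [1.2, 0.6, 1.2]
width: 0.012
```

```bash
python3 - <<'E'
from h import *
gm(-.06,.26)
s,d=vision.get_image("side")
crop(s,200,0,360,200,3.5,"pics/m3.png")
E
```

```text
t 24.1 pos [0.5769 0.1461 0.2477] yaw -29.64 tilt [0.0016 0.0003] F [1.2 0.6 1.2] M [ 0.22 -0.18  0.01] w 1.1 j7 -1.14
 shift cm [-0.05 11.15  0.06] turn [-0.001 -0.001 -0.004]
 now: from hinge x 51.5 y -1.0 tip z 260.7
```

View pics/m3.png

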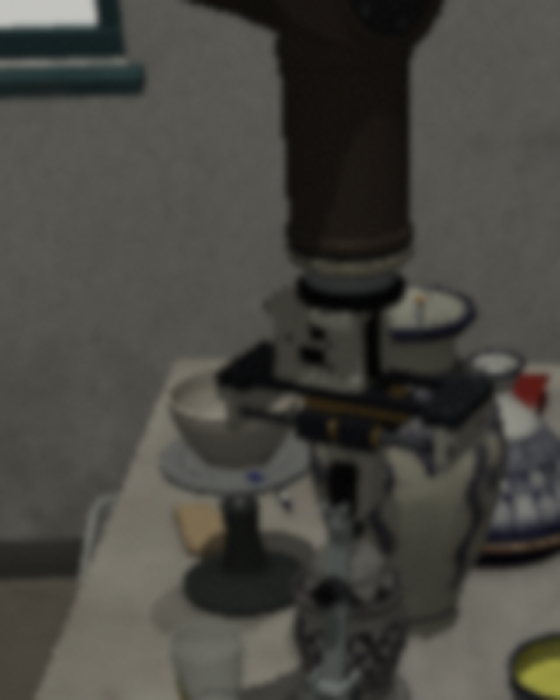

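The fingers are behind the black grip (343,480) and it has begun to move. Pushing on.

Emit:
apply_moves --pt "0 1.2 0 0 0 0" --pt "0 1.2 0 0 0 0" --pt "0 1.2 0 0 0 0" --pt "0 1.2 0 0 0 0"

```text
clock: 24.55
position: [0.5525, 0.104, 0.2466]
ee_rot: [3.037, -0.803, -0.0]
force: [1.2, 0.8, -0.8]
width: 0.0
```

Emit:
apply_moves --pt "0 1.2 0 0 0 0" --pt "0 1.2 0 0 0 0" --pt "0 1.2 0 0 0 0"

```text
clock: 24.85
position: [0.5348, 0.0728, 0.2466]
ee_rot: [3.037, -0.803, -0.0]
force: [1.0, 1.5, -0.2]
width: 0.002
```

```bash
python3 - <<'E'
from h import *
gm(-.06,.26)
s,d=vision.get_image("side")
crop(s,200,80,360,280,3.5,"pics/n3.png")
E
```

```text
t 24.85 pos [0.5348 0.0728 0.2466] yaw -29.63 tilt [-0.0003 -0.0001] F [ 1.   1.5 -0.2] M [ 0.32 -0.23 -0.01] w 0.2 j7 -1.01
 shift cm [-0.02  2.7  -0.04] turn [ 0.     0.    -0.004]
 now: from hinge x -33.0 y -0.3 tip z 259.6
```

View pics/n3.png

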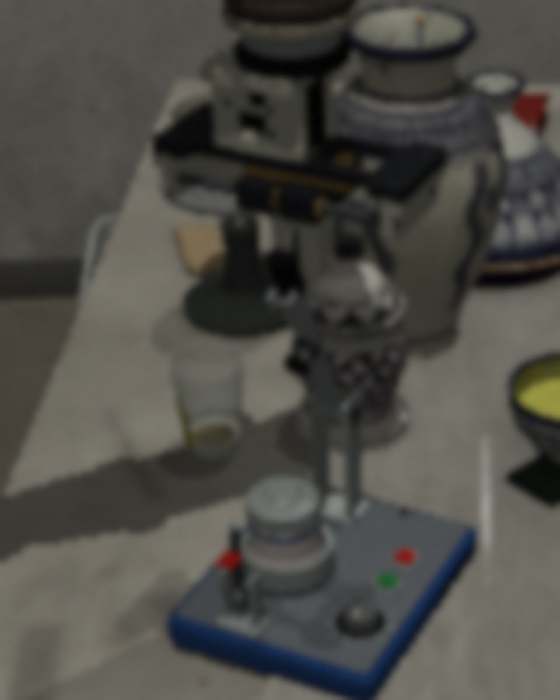

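Emit:
apply_moves --pt "0 1 0 0 0 0" --pt "0 1 0 0 0 0" --pt "0 0.7 0 0 0 0"

```text
clock: 25.2
position: [0.5216, 0.0494, 0.2467]
ee_rot: [3.037, -0.803, -0.0]
force: [0.9, 0.1, -0.3]
width: 0.002
```

Emit:
apply_moves --pt "0 -0.7 0 0 0 0" --pt "0 -0.5 -1 0 0 0" --pt "0 0 -2 0 0 0" --pt "0 0 -1.5 0 0 0" --pt "0 0 0 0 0 0"

```text
clock: 25.7
position: [0.5294, 0.0624, 0.2943]
ee_rot: [-3.036, 0.801, -0.006]
force: [-0.2, 0.1, 0.7]
width: 0.006
```

```bash
python3 - <<'E'
from h import *
gm(-.09,.31)
s,d=vision.get_image("side");C=cloud("side",d)
crop(s,200,80,360,280,3.5,"pics/o3.png")
Q=C.reshape(-1,3); r=Q-H; a=r@MX; b=r@np.array([-MX[1],MX[0],0]); col=s.reshape(-1,3).max(1)
M=(abs(b)<.012)&(a<-.02)&(a>-.2)&(r[:,2]>.0)&(r[:,2]<.2)&(np.hypot(a,r[:,2])<.19)
R=np.hypot(a,r[:,2])[M];th=np.arctan2(r[:,2],-a)[M]
for lo in (60,80,100,120,140,160): 
    k=(R*1000>lo)&(R*1000<lo+20); print(lo,k.sum(),np.median(th[k]).round(3) if k.any() else None)
E
```

```text
t 25.7 pos [0.5294 0.0624 0.2943] yaw -29.55 tilt [0.0039 0.0011] F [-0.2  0.1  0.7] M [ 0.   -0.09 -0.04] w 0.5 j7 -0.96
 shift cm [-0.06  4.53 -0.28] turn [-0.003 -0.003 -0.003]
 now: from hinge x -44.7 y -0.7 tip z 307.3
60 19 0.945
80 81 0.891
100 28 0.965
120 19 0.971
140 67 0.945
160 72 0.984
```

View pics/o3.png

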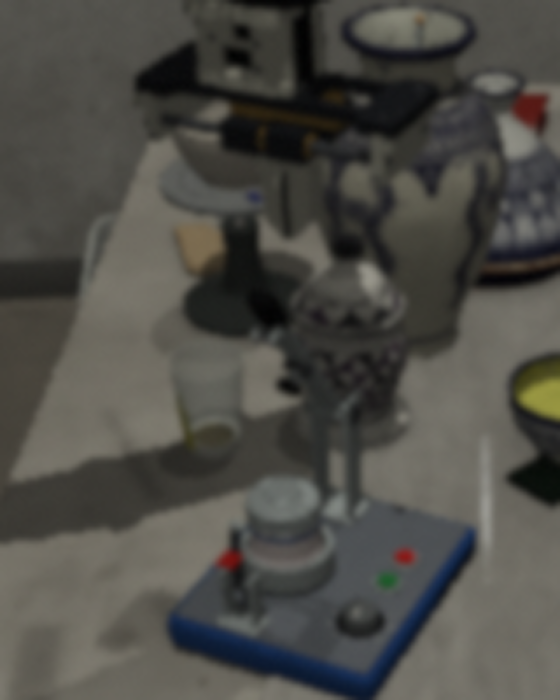

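The clamp leans over at about 0.96 rad and the fingers are above it. Next I'm pressing the grip down along its arc from above.

Emit:
apply_moves --pt "0 1.35 1.6 0 0 0" --pt "0 1.35 1.6 0 0 0" --pt "0 1.0 1.2 0 0 0" --pt "0 1.0 1.1 0 0 0" --pt "0 1.1 1.2 0 0 0"

```text
clock: 26.25
position: [0.499, 0.0103, 0.2239]
ee_rot: [-3.037, 0.802, 0.001]
force: [-0.8, 1.6, 1.7]
width: 0.004
```

```bash
python3 - <<'E'
from h import *
gm(-.122,.215)
s,d=vision.get_image("side")
crop(s,200,80,360,280,3.5,"pics/p3.png")
E
```

```text
t 26.25 pos [0.499  0.0103 0.2239] yaw -29.58 tilt [-0.0003  0.0003] F [-0.8  1.6  1.7] M [ 0.05 -0.04 -0.01] w 0.4 j7 -0.88
 shift cm [0.02 1.7  2.19] turn [-0.     0.    -0.003]
 now: from hinge x -105.0 y 0.2 tip z 236.9
```

View pics/p3.png

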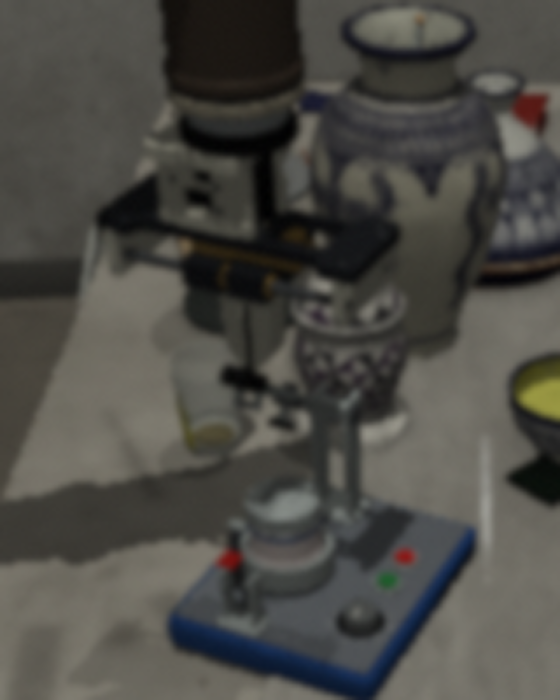

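The fingertips (250,360) press on the grip (245,378) and the bar is swinging down over the jar. Continuing the arc.

Emit:
apply_moves --pt "0 0.8 1.1 0 0 0" --pt "0 0.9 1.1 0 0 0" --pt "0 0.7 1.4 0 0 0" --pt "0 0.7 1.4 0 0 0"

```text
clock: 26.7
position: [0.4838, -0.017, 0.1739]
ee_rot: [-3.037, 0.803, -0.0]
force: [0.1, 0.0, 0.0]
width: 0.003
```

```bash
python3 - <<'E'
from h import *
gm(-.143,.167)
E
```

```text
t 26.7 pos [ 0.4838 -0.017   0.1739] yaw -29.61 tilt [0.0003 0.0001] F [0.1 0.  0. ] M [ 0.03 -0.13 -0.03] w 0.3 j7 -0.87
 shift cm [0.   0.67 1.99] turn [-0.    -0.    -0.004]
 now: from hinge x -136.3 y 0.0 tip z 186.9
```

Emit:
apply_moves --pt "0 0.4 1.0 0 0 0" --pt "0 0.5 0.8 0 0 0" --pt "0 0 0 0 0 0"

```text
clock: 27.0
position: [0.4786, -0.0252, 0.1557]
ee_rot: [3.036, -0.804, -0.003]
force: [-0.6, -0.1, -0.0]
width: 0.006
```

```bash
python3 - <<'E'
from h import *
gm(-.155,.155)
s,d=vision.get_image("side")
crop(s,200,120,360,280,4,"pics/q3.png")
E
```

```text
t 27.0 pos [ 0.4786 -0.0252  0.1557] yaw -29.66 tilt [-0.002  -0.0002] F [-0.6 -0.1 -0. ] M [-0.06 -0.11  0.02] w 0.6 j7 -0.87
 shift cm [0.06 0.9  1.37] turn [ 0.001  0.002 -0.005]
 now: from hinge x -146.0 y 0.5 tip z 168.7
```

View pics/q3.png

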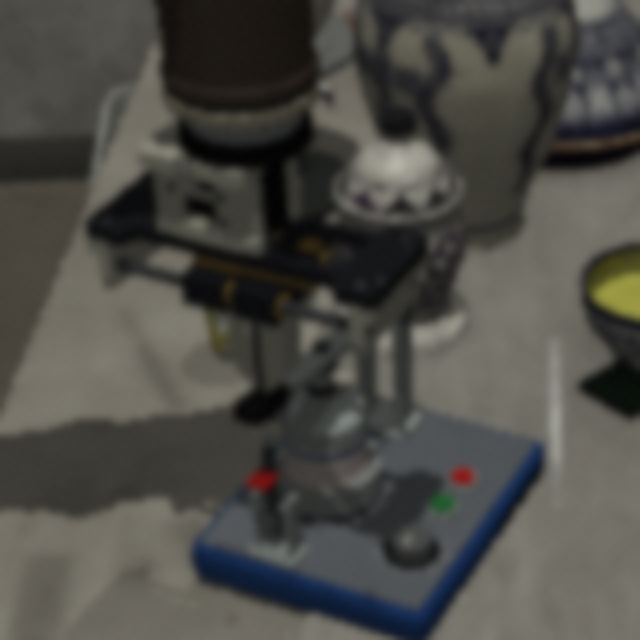

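The grip (262,407) sits right under the fingertips. Now shifting to the grip centre and pressing slowly.

Emit:
apply_moves --pt "0 0.6 0.3 0 0 0" --pt "0 0.6 0.3 0 0 0" --pt "0 0 0.3 0 0 0" --pt "0 0 0.1 0 0 0"

```text
clock: 27.45
position: [0.4734, -0.0352, 0.1465]
ee_rot: [3.037, -0.804, -0.0]
force: [-0.6, 0.4, 1.0]
width: 0.006
```

Emit:
apply_moves --pt "0 0 0.1 0 0 0" --pt "0 0 0.1 0 0 0" --pt "0 0 0.1 0 0 0"

```text
clock: 27.75
position: [0.4737, -0.0347, 0.1437]
ee_rot: [-3.037, 0.803, -0.0]
force: [-0.4, -0.8, 0.7]
width: 0.007
```

```bash
python3 - <<'E'
from h import *
gm(-.160,.145)
E
```

```text
t 27.75 pos [ 0.4737 -0.0347  0.1437] yaw -29.62 tilt [0.0002 0.    ] F [-0.4 -0.8  0.7] M [-0.07  0.05 -0.05] w 0.6 j7 -0.86
 shift cm [0.01 0.33 1.17] turn [-0.    -0.    -0.004]
 now: from hinge x -156.7 y 0.1 tip z 156.7
```

Emit:
apply_moves --pt "0 0.2 0.1 0 0 0" --pt "0 0 0.1 0 0 0" --pt "0 0 0.1 0 0 0"

```text
clock: 28.05
position: [0.4735, -0.0358, 0.1417]
ee_rot: [-3.037, 0.802, -0.003]
force: [-2.1, 1.5, 9.6]
width: 0.009
```

Emit:
apply_moves --pt "0 0 0.1 0 0 0" --pt "0 0 0.1 0 0 0"

```text
clock: 28.25
position: [0.4733, -0.036, 0.1393]
ee_rot: [-3.037, 0.802, -0.002]
force: [0.6, 2.0, 4.7]
width: 0.007
```

Emit:
apply_moves --pt "0 0 0.1 0 0 0" --pt "0 0 0.1 0 0 0"

```text
clock: 28.45
position: [0.473, -0.0363, 0.1369]
ee_rot: [-3.037, 0.803, -0.001]
force: [0.9, 1.2, 2.8]
width: 0.004
```

Emit:
apply_moves --pt "0 0 0.1 0 0 0" --pt "0 0 0.1 0 0 0"

```text
clock: 28.65
position: [0.4721, -0.0371, 0.1343]
ee_rot: [3.036, -0.803, -0.001]
force: [-1.2, 0.2, -0.3]
width: 0.008
```

Emit:
apply_moves --pt "0 0 0.1 0 0 0" --pt "0 0 0.1 0 0 0"

```text
clock: 28.85
position: [0.4722, -0.0369, 0.1323]
ee_rot: [3.037, -0.804, -0.001]
force: [-0.4, 0.4, 0.1]
width: 0.003
```

Emit:
apply_moves --pt "0 0 0.1 0 0 0" --pt "0 0 0.1 0 0 0"

```text
clock: 29.05
position: [0.4725, -0.0367, 0.1306]
ee_rot: [3.037, -0.803, -0.0]
force: [-0.2, 0.5, -0.9]
width: 0.006
```

Emit:
apply_moves --pt "0 0 0.05 0 0 0" --pt "0 0 0.05 0 0 0"

```text
clock: 29.25
position: [0.4726, -0.0367, 0.1301]
ee_rot: [3.037, -0.803, 0.0]
force: [-3.0, -0.3, 11.9]
width: 0.002
```

Emit:
apply_moves --pt "0 0 0.05 0 0 0" --pt "0 0 0.05 0 0 0"

```text
clock: 29.45
position: [0.4727, -0.0368, 0.1298]
ee_rot: [3.036, -0.803, 0.001]
force: [-6.6, -0.7, 22.5]
width: 0.002
```

A hard stop at 0.143 m (shut = 0.142), reached after the catch gave way. Lifting off to check that it holds.

Emit:
apply_moves --pt "0 0 -0.3 0 0 0" --pt "0 0 -1.5 0 0 0" --pt "0 0 -3 0 0 0" --pt "0 0 -4 0 0 0" --pt "0 0 -4 0 0 0"

```text
clock: 29.95
position: [0.4721, -0.0365, 0.2579]
ee_rot: [-3.037, 0.803, 0.001]
force: [1.1, -0.5, 0.2]
width: 0.005
```

Emit:
apply_moves --pt "0 4 -1 0 0 0" --pt "0 4.5 0 0 0 0" --pt "0 4.5 0 0 0 0" --pt "0 4.5 0 0 0 0" --pt "0 4 0 0 0 0"

```text
clock: 30.45
position: [0.3648, -0.2253, 0.2669]
ee_rot: [3.036, -0.804, 0.001]
force: [1.1, -1.1, -0.4]
width: 0.007
```

Emit:
apply_moves --pt "0 3 0 0 0 0" --pt "0 0 0 0 0 0" --pt "0 0 0 0 0 0" --pt "0 0 0 0 0 0" --pt "0 0 0 0 0 0"

```text
clock: 30.95
position: [0.3522, -0.2485, 0.2668]
ee_rot: [-3.038, 0.8, -0.0]
force: [0.9, -0.9, 0.2]
width: 0.005
```

```bash
python3 - <<'E'
from h import *
gm(-.160,.145)
s,d=vision.get_image("side");t,dt=vision.get_image("top")
crop(s,220,170,340,280,6,"pics/r3.png");cv2.imwrite("pics/rt.png",t[:,:,::-1]);cv2.imwrite("pics/rs.png",s[:,:,::-1])
for n,D in(("side",d),("top",dt)):
    C=cloud(n,D);r=C.reshape(-1,3)-H;a=r@MX;b=r@np.array([-MX[1],MX[0],0])
    for lo in (100,120,145,160):
        M=(abs(b)<.009)&(-a*1000>lo)&(-a*1000<lo+16)&(r[:,2]>-.02)&(r[:,2]<.05); print(n,lo,M.sum(),np.median(r[M][:,2]*1000).round(1) if M.any() else None)
E
```

```text
t 30.95 pos [ 0.3522 -0.2485  0.2668] yaw -29.5 tilt [0.0003 0.0001] F [ 0.9 -0.9  0.2] M [-0.05 -0.04  0.09] w 0.5 j7 -0.1
 shift cm [  0.06 -24.26  13.48] turn [-0.    -0.    -0.002]
 now: from hinge x -402.6 y 1.0 tip z 279.8
side 100 27 3.4
side 120 32 2.8
side 145 34 7.2
side 160 33 7.6
top 100 53 5.5
top 120 49 5.1
top 145 53 9.7
top 160 50 8.0
```

View pics/r3.png

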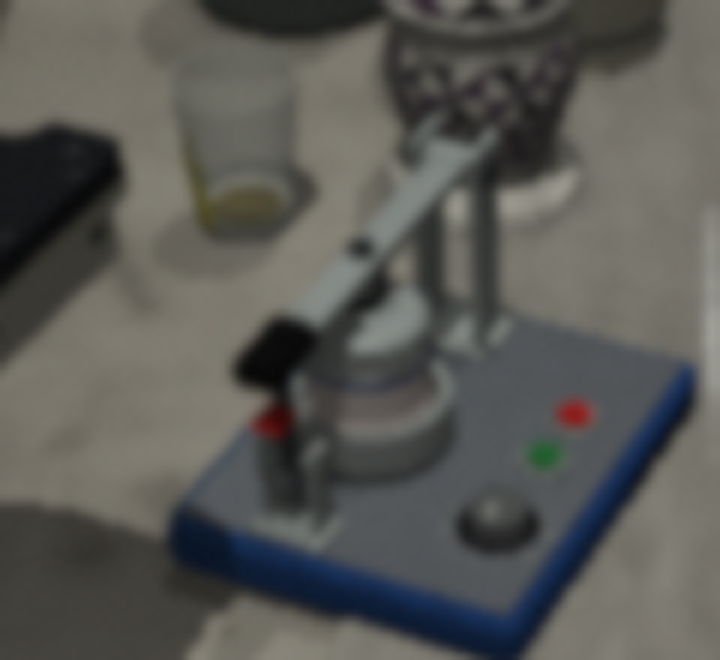

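View pics/rs.png

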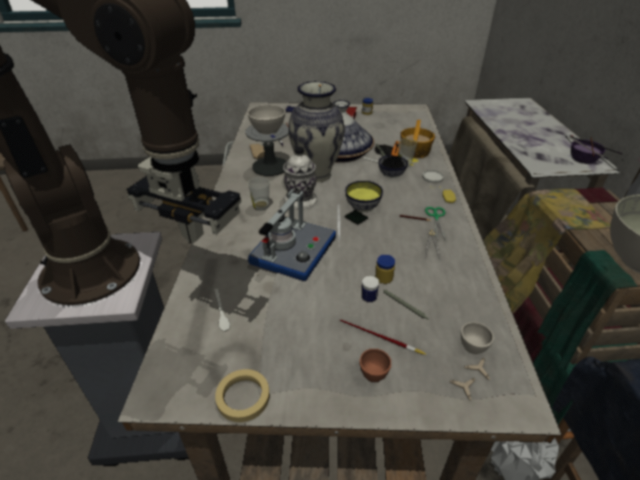

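The bar is level over the jar: its top is 3–5 mm above hinge height (4.5 expected) and the grip top is 7–10 mm (9 expected). It has held since I let go, and the pots, glass and terracotta cup stand where they were. Handing in.

```bash
python3 - <<'E'
from cell import order
print(order.sign_off())
E
```

```text
the job is handed in; nothing more can be done
None
```

I loaded the jar into the mill and shut the clamp. I signed the job off at about 31 s of the 72 s allowed, with the arm clear of everything.

- **Seating:** I turned the jar through about 59° under roughly 5–12 N until it dropped over the driving bar. The cup floor was felt 6.2 mm below the height at which the jar rode on the bar (6.5 mm nominal). Depth then put the jar top 41 mm above its height on the table, where 40 mm means seated and 46.5 mm unseated.
- **Clamp:** I only swung it over after the jar was seated. The catch was met at about 10 N, gave way, and the bar reached its hard stop; I pressed to about 22 N there, above the 5–15 N the catch needs. After I let go, the bar stayed level for over a second, to within about 2 mm by depth.
- **Bystanders:** in the final side picture the pigment pots, tea glass and terracotta cup show no change.

**What disagreed:**
- **Hand height:** the hand was about 35 mm higher than the reported position and the given tool sizes implied. My first two grips therefore closed above the jar without touching it. I corrected for this from depth, and later checks agreed with the correction.
- **Slot and bar angles:** my early guesses from the blurred pictures were uncertain, so I relied on the feel of the drop.

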